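# Load a shaft blank against the hidden length stop

### The job

Load the round steel bar into the sloping V rest for marking: lay it in the two V saddles with its necked tip downhill under the hood, and feed it down until you feel the tip land on the preset stop hidden in the hood. Let it settle in the saddles and let go, leaving the tip resting on the stop; do not force it, for the stop is only lightly clamped and must stay where it was set.

Things in the scene. Friction and masses are not known exactly. Their poses are not given: they have to be found in the camera images.
- bar_center (a point): Loose round steel bar, 200 mm long, 24 mm diameter, 0.26 to 0.49 kg, lying on the bench right of the middle. The point: its centre (on its axis, half-way along). x axis: along the bar from the necked tip to the plain end, which has two thin dark rings. At the start the tip points roughly to the robot. It may roll: its y and z axes mean nothing.
- bar_tip (a point): Centre of the end face of the bar's necked tip, 100 mm from bar_center. The last 8 mm of the bar are necked to 16 mm diameter, with a small chamfer behind.
- rest: Fixed grey V rest on the bench left of the middle: base plate 240 x 100 x 12 mm with a sloping bar carrier on two struts, 0.19 m high in all. Origin: centre of the base's underside. x axis: level, towards the high end of the slope (roughly away from the robot); z up.
- cradle: Sloping carrier, fixed on the rest, rising 30 degrees. Origin: 135 mm over the bench, on the axis line of a bar lying in the saddles. x: up along the groove; y: level across; z: square to the slope. Between its two saddles fingers can hold the bar's middle: free beside and below it to z -40 mm. A bar laid with its centre at x +14 to +20 mm lies in both saddles, tip clear of the hood.
- saddle_low (a point): Lower steel 90-degree V saddle, 34 mm long (cradle x -94 to -60 mm), 50 mm wide; its top is 2 mm below the axis of a seated bar. The point is at its middle, on the axis of a seated bar. A seated bar does not slide down by itself; feeding it down takes a few newtons.
- saddle_high (a point): Upper steel 90-degree V saddle, 20 mm long (cradle x +48 to +68 mm), 50 mm wide; its top is 2 mm below the axis of a seated bar. The point is at its middle, on the axis of a seated bar.
- hood_mouth (a point): Mouth of the grey hood over the low end, on the seated bar's axis at cradle x -96 mm; inside 42 mm wide, roof 21 mm above the axis (outside 25). Hidden in it a flat steel stop stands across the groove, its face 10 to 36 mm inside the mouth, new each time; the bar's centre then ends at cradle x -32 to -6 mm. A friction clamp holds the stop: firm to about 18 N, a harder push shifts it.

How it is judged:
At the end, for the whole second after the job is handed in: The bar lies at rest in both saddles, tip downhill (axis within 4 mm and 0.05 rad of the groove's), its tip within about 3 mm of the stop's face (the stop's middle lies 5 mm behind its face) (distance between bar_tip and stop_c0 below 0.008 m and y of bar_center in the frame of cradle between -0.004 and 0.004 m and z of bar_center in the frame of cradle between -0.004 and 0.004 m and angle between the x axis of bar_center and the x axis of cradle, either way round below 0.05 rad and linear speed of bar below 0.01 m/s); the robot touches nothing.
It fails at once if the stop is pushed more than 3 mm out of its setting (distance of stop_c0 from where it was at the start of the episode above 0.003 m).
It also fails if it takes over 50 s, if anything falls off the work surface, if the arm or the gripper's body presses on something with over 40 N, if the wrist force passes 120 N, or if a joint passes its speed limit or range.

### The arm

A 6-joint arm with a two-finger parallel gripper is mounted at the origin on a cart in front of the work surface, level with it; the furniture and walls round the work are solid. World frame = base frame: x ahead of the robot, y to its left, z up, the work surface at z = 0. Lengths are in m, angles in rad, forces in N, time in s.
With the tool pointing down it reaches from about 0.325 to 0.9 m from the base axis. Payload 6.1 kg.
Tool frame: the origin (TCP) lies at the very end of the fingers, on their centre line; the grasp point (between the pads) lies behind it (grip_depth is the y of the grasp point in the tool frame, in m); y points along the fingers, x is the direction in which the jaws open and shut, and the axes are right-handed (so a half turn about y gives the same grasp; the last joint's range is limited). The gripper opens to 87 mm and grips with 3 to 60 N. Pads are 19 mm wide; open, the fingers measure 117 mm over their backs; the gripper's body (75 mm by 190 mm) begins 51 mm behind the grasp point.
Start: joints at [-1.393, 0.22, 1.526, -0, 1.395, -0.126], TCP at [0.187, -0.596, 0.19] pointing down, gripper open.
Joint ranges: [-2.98, 2.98], [-0.91, 2.08], [0.09, 2.57], [-1.24, 4.39], [0.2, 2.65], [-2.68, 2.68]. Speed limits (rad/s): [2.57, 2.57, 3.01, 3.14, 3.14, 3.14].

### API

Orientations are given as a unit quaternion [x, y, z, w].
In Python, from workcell import * gives the robot as it stands. The module is installed in compiled form; this text tells all that it offers.
- The arm moves only by the shell command python3 -m crank 'ROWS'. ROWS is JSON, a list that holds one entry, the list of rows, each a list of 5 numbers: the gripper command: -1 is shut, 1 is fully open, values between are in proportion, then the shift along the tool's x, y, z in m, then the turn about the tool's y in rad. A call has 1 to 12 rows; each row is the pose to reach, as a shift and turn from the pose commanded when the call began, along the tool's axes at that moment; what a row does not reach only later rows make up. A row lasts 1/10 s, in which the tool goes at most 50 mm and 8.59 degrees, less where a joint would pass 70% of its speed; a pose out of reach is approached as far as the arm can. A call with a gripper value outside its range is refused whole. The fingers move at their own pace and stop on an object; the grip force is fixed at half the most. Time passes only in rows, so rows that repeat a pose let the fingers close. It gives the time, the measured TCP pose, the force and the opening at its end, in the units of the state.
- state(): the state, without advancing time (a new reading comes with each control period).
- get_image(name): name is "scene" or "top"; returns (picture, depth): 400x640x3 uint8, blue, green, red; 400x640 float32, m along the optical axis (not along the pixel's ray), 0 where there is no reading.
- get_calibration(name): a dict with "fx", "fy", "cx", "cy" (pixels), "cam_to_world" (4x4, takes a point from camera to world coordinates). Camera axes: x right, y down, z forward; pixel columns grow to the right and rows downward; lengths in m; the calibration is good to about 2 mm. A picture is of the moment at which its call begins. get_calibration takes no time and is no camera call.
- finish_job(): hands the job in, once; it reports no verdict.
The state is a dict: "time_s": time; "q": joint angles; "dq": joint speeds; "joint_efforts": joint torques, N m; "position": TCP position; "tcp_rot": TCP orientation; "ft_force": force on the tool from outside, world axes, zero at the start; "torque": the same for the moment, N m; "gripper_width": finger opening in m.
Only numpy, scipy, OpenCV 4.12 (cv2) and the standard library are available. Lean on these libraries where they do the work, as an engineer would, in place of code of your own. Each camera call takes 0.05 s, during which the arm holds its last target.

## Working session

There is one attempt and no reset: what is moved stays moved. The work goes in short steps, Python scripts to look and compute and a shell command to move; the robot and the scene stay as the last step left them, time stands still between calls to the robot, and variables do not carry over. Pictures are saved under pics/ and viewed, and the job is handed in when it is done.

```bash
mkdir -p pics; ls
cat > h.py <<'E'
import numpy as np, cv2
from workcell import *
from scipy.spatial.transform import Rotation as R
E
python3 - <<'E'
from h import *
s=state()
print(s)
for n in ("scene","top"):
    im,d=get_image(n); c=get_calibration(n)
    cv2.imwrite(f"pics/{n}0.png",im); np.savez(f"{n}0.npz",im=im,d=d)
    print(n,c)
print(R.from_quat(s['tcp_rot']).as_matrix().round(3))
try: print(grip_depth)
except Exception as e: print(e)
E
```

```text
pics
{'time_s': 0.0, 'q': array([-1.39308696e+00,  2.21238058e-01,  1.52760541e+00,  1.41894520e-05,
        1.39470853e+00, -1.26095765e-01]), 'dq': array([-3.37716464e-05,  4.33255389e-04, -1.27161613e-03, -7.02457208e-04,
       -5.04285839e-04, -3.05988172e-04]), 'joint_efforts': array([-3.28026517e-04, -4.94618690e+01, -3.87375426e+01,  6.98993169e-02,
        5.72406908e-02, -1.71923352e-04]), 'position': array([ 0.18685257, -0.59569703,  0.18883295]), 'tcp_rot': array([-0.56942061,  0.41908238, -0.41808455,  0.57038183]), 'ft_force': array([-0.58549297, -0.03155914, -0.68950828]), 'torque': array([ 0.00039848, -0.01823523, -0.01403991]), 'gripper_width': 0.08700136364057617}
scene {'fx': 411.3360651987694, 'fy': 411.3360651987694, 'cx': 318.82278885331147, 'cy': 199.91673486344988, 'cam_to_world': array([[-0.88885869, -0.18057134,  0.42109882,  0.0708848 ],
       [-0.4577639 ,  0.38921141, -0.79935392,  0.76560692],
       [-0.01955605, -0.90327652, -0.42861298,  0.57303392],
       [ 0.        ,  0.        ,  0.        ,  1.        ]])}
top {'fx': 397.12578331411896, 'fy': 397.12578331411896, 'cx': 310.4365454019376, 'cy': 205.28263178842866, 'cam_to_world': array([[ 0.02246606, -0.99632971,  0.08259779,  0.44600797],
       [-0.99949127, -0.02051271,  0.02442198, -0.08228056],
       [-0.02263804, -0.08310443, -0.99628368,  1.13046945],
       [ 0.        ,  0.        ,  0.        ,  1.        ]])}
[[ 0.299 -0.     0.954]
 [-0.954  0.002  0.299]
 [-0.002 -1.     0.   ]]
-0.0187
```

View pics/scene0.png

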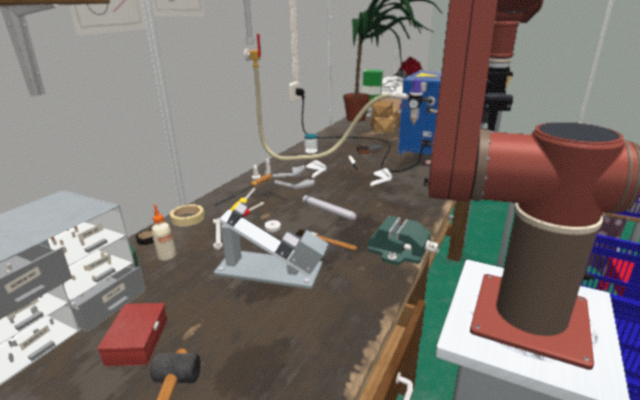

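View pics/top0.png

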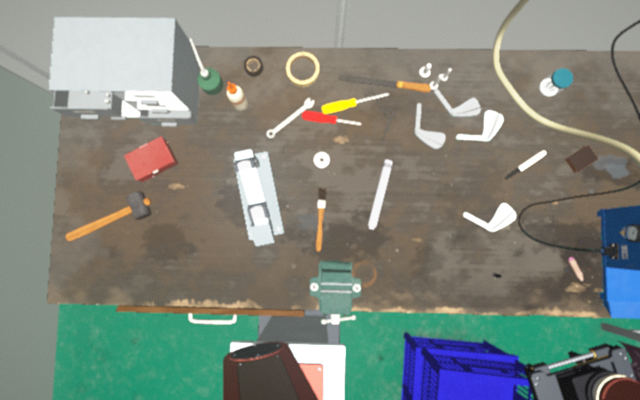

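The top view shows the bar near px (388,160)–(372,228) and the rest near (235–285, 150–245), with its hood towards the robot. I'll measure both using depth.

```bash
cat >> h.py <<'E'
def cloud(n,d):
    c=get_calibration(n); v,u=np.mgrid[0:400,0:640]
    P=np.stack([(u-c['cx'])/c['fx']*d,(v-c['cy'])/c['fy']*d,d],-1)
    T=c['cam_to_world']; return P@T[:3,:3].T+T[:3,3]
E
python3 - <<'E'
from h import *
z=np.load('top0.npz'); W=cloud('top',z['d']); H=W[...,2]; ok=z['d']>0
print('bench',np.median(H[200:230,330:360]),np.median(H[150:240,340:365]), np.median(H[150:240,290:310]))
hm=np.clip(H/0.25*255,0,255).astype(np.uint8)
crop=cv2.applyColorMap(hm,cv2.COLORMAP_JET)[130:260,210:410]
cv2.imwrite('pics/hm.png',np.vstack([cv2.resize(z['im'][130:260,210:410],None,fx=4,fy=4)[:290*2//2+0],]) if 0 else cv2.resize(crop,None,fx=4,fy=4,interpolation=0))
cv2.imwrite('pics/topcrop.png',cv2.resize(z['im'][130:260,210:410],None,fx=4,fy=4,interpolation=cv2.INTER_CUBIC))
# bar
m=np.zeros(H.shape,np.uint8); m[145:240,355:405]=1
g=cv2.cvtColor(z['im'],cv2.COLOR_BGR2GRAY)
b=(m>0)&(g>120)
print('bar px',b.sum(), 'H',np.percentile(H[b],[5,50,95]))
q=cv2.minAreaRect(np.argwhere(b)[:,::-1].astype(np.float32)); print(q)
b2=(m>0)&(H>0.012)&ok; print(b2.sum(), cv2.minAreaRect(np.argwhere(b2)[:,::-1].astype(np.float32)))
s=np.load('scene0.npz')
cv2.imwrite('pics/scenecrop.png',cv2.resize(s['im'][180:300,200:370],None,fx=4.5,fy=4.5,interpolation=cv2.INTER_CUBIC))
E
```

```text
bench -0.0009252705152529295 -0.0009844881462862665 -0.0008723419942586741
bar px 1896 H [-0.00415088  0.00020572  0.02358071]
((379.5, 187.5), (85.0, 49.0), 90.0)
579 ((379.52947998046875, 194.3823699951172), (8.48874568939209, 70.82039642333984), 14.03624439239502)
```

View pics/topcrop.png

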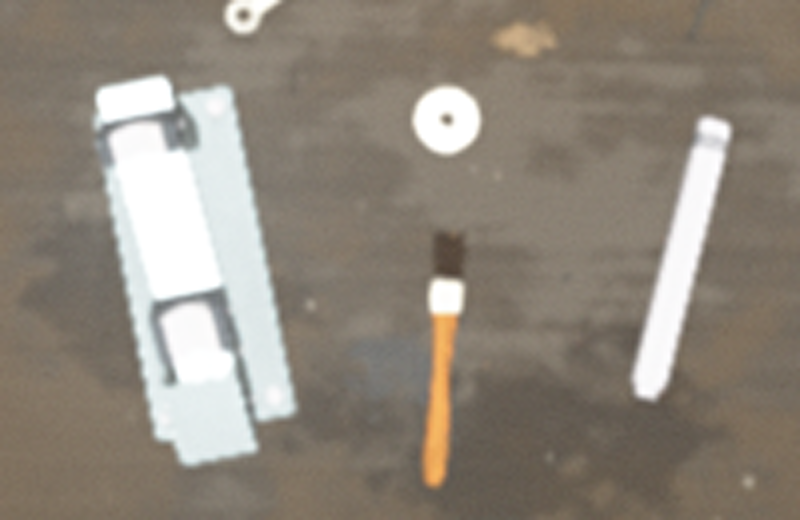

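View pics/hm.png

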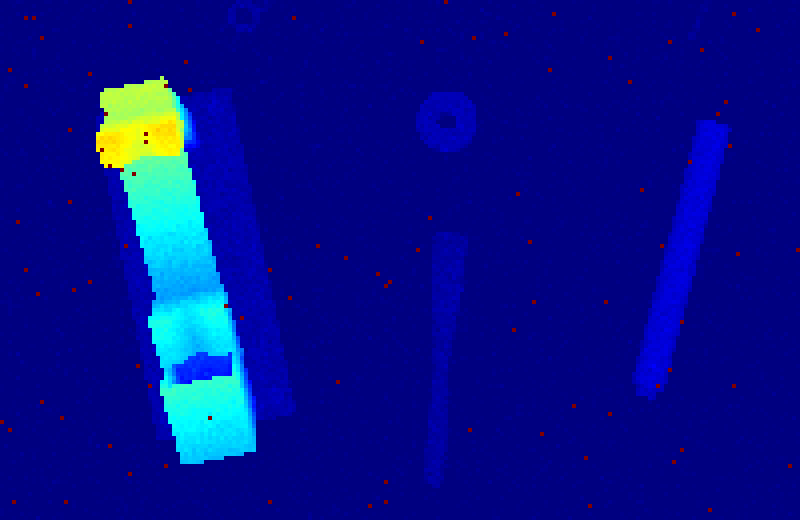

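View pics/scenecrop.png

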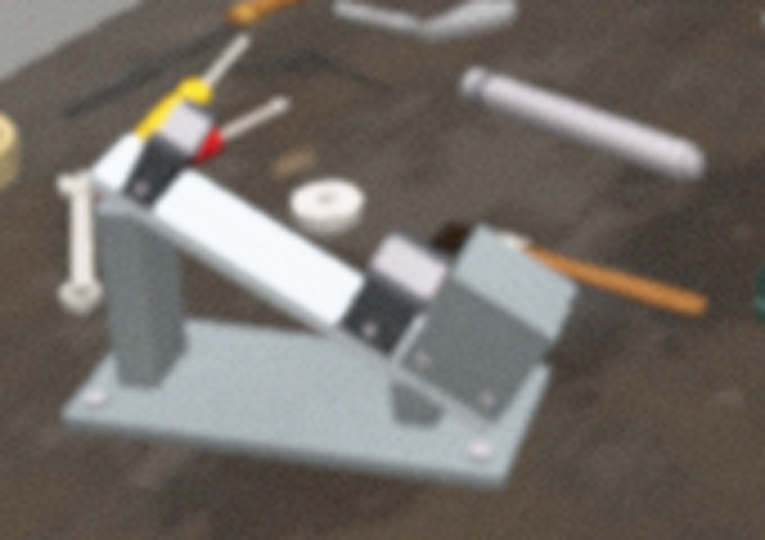

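The crops show the two dark rings at the bar's far end, crop (712,140), and the necked tip at (648,390), towards the robot. The rest's high saddle is at crop (140,140) and its low saddle at (190,330), with the hood below it. Next I'll compute the poses.

```bash
cat > m.py <<'E'
from h import *
z=np.load('top0.npz'); W=cloud('top',z['d'])+[0,0,0.0009]; H=W[...,2]; ok=z['d']>0
c=get_calibration('top'); T=c['cam_to_world']
def ray(px,zp):
    px=np.atleast_2d(px).astype(float)
    d=np.c_[(px[:,0]-c['cx'])/c['fx'],(px[:,1]-c['cy'])/c['fy'],np.ones(len(px))]@T[:3,:3].T
    o=T[:3,3]; t=(zp-o[2])/d[:,2]; return o+t[:,None]*d
# bar
m=np.zeros(H.shape,bool); m[150:240,360:405]=1
b=(m&(H>0.010)&(H<.04)&ok).astype(np.uint8)
n,l,st,_=cv2.connectedComponentsWithStats(b); k=1+np.argmax(st[1:,4]); px=np.argwhere(l==k)[:,::-1]
P=ray(px,0.012)[:,:2]; mu=P.mean(0); u=np.linalg.svd(P-mu,full_matrices=False)[2][0]; u*=np.sign(u[0])
t=(P-mu)@u; w=(P-mu)@[-u[1],u[0]]
print('bar n',len(px),'mid',mu+u*(t.min()+t.max())/2,'mean',mu,'L',np.ptp(t),'W',np.ptp(w),'yaw deg',np.degrees(np.arctan2(u[1],u[0])),'Hmax',np.percentile(H[l==k],[50,95]))
print('ends',mu+u*t.min(),mu+u*t.max())
# rest
m=np.zeros(H.shape,bool); m[145:250,230:290]=1
A=W[m&ok&(H>0.04)&(H<.25)]
# minarea rect of carrier+hood xy
base=W[m&ok&(H>0.007)&(H<.25)]
r=cv2.minAreaRect((base[:,:2]).astype(np.float32)*1000); print('whole rest rect mm',r)
bb=W[m&ok&(H>0.007)&(H<.018)]; print('base H',np.median(bb[:,2]))
r=cv2.minAreaRect(bb[:,:2].astype(np.float32)*1000); print('base rect',r)
# carrier edges row by row
L=[];Rr=[]
for v in range(150,247):
    cols=np.where(m[v]&ok[v]&(H[v]>0.04)&(H[v]<.25))[0]
    if len(cols)<10: continue
    L.append((v,cols.min(),cols.max(),W[v,cols].copy()))
for v,a,bm,w in L[::4]:
    print(v,a,bm,'xyzL',w[1].round(4),'xyzR',w[-2].round(4),'wid',np.linalg.norm(w[-1,:2]-w[0,:2]).round(4),'Hmax/min',w[:,2].max().round(4),w[:,2].min().round(4))
E
python3 m.py
```

```text
bar n 591 mid [ 0.57427387 -0.24940827] mean [ 0.57496652 -0.24957725] L 0.20144179173012 W 0.02381610837103322 yaw deg -13.709842035240971 Hmax [0.02145566 0.02585758]
ends [ 0.47642267 -0.22553691] [ 0.67212507 -0.27327963]
whole rest rect mm ((559.4664306640625, 98.78118896484375), (270.5113525390625, 148.17286682128906), 2.266693353652954)
base H 0.011977514540196897
base rect ((568.2479248046875, 103.68033599853516), (259.0762939453125, 146.61468505859375), 5.0716071128845215)
151 241 250 xyzL [0.6637 0.1198 0.1376] xyzR [0.6634 0.1013 0.1404] wid 0.0242 Hmax/min 0.1446 0.1369
155 235 254 xyzL [0.6525 0.1341 0.1404] xyzR [0.6573 0.0941 0.1214] wid 0.0429 Hmax/min 0.1433 0.0997
159 236 257 xyzL [0.6427 0.1317 0.1381] xyzR [0.6568 0.0942 0.0716] wid 0.0439 Hmax/min 0.1567 0.05
163 234 258 xyzL [0.6287 0.1321 0.1575] xyzR [0.648  0.093  0.0604] wid 0.0477 Hmax/min 0.1665 0.0438
167 234 255 xyzL [0.6179 0.1284 0.1614] xyzR [0.6189 0.0837 0.1604] wid 0.046 Hmax/min 0.1649 0.1204
171 236 256 xyzL [0.6087 0.1239 0.1574] xyzR [0.6172 0.0891 0.1116] wid 0.0436 Hmax/min 0.1589 0.1116
175 
[... 1127 characters left out ...]
0 xyzL [0.4929 0.0989 0.0902] xyzR [0.4945 0.053  0.078 ] wid 0.0483 Hmax/min 0.0902 0.0422
223 251 271 xyzL [0.4828 0.0978 0.0792] xyzR [0.484  0.0506 0.0731] wid 0.0477 Hmax/min 0.1047 0.0407
227 250 272 xyzL [0.4714 0.0953 0.1071] xyzR [0.4735 0.0481 0.069 ] wid 0.0495 Hmax/min 0.1108 0.0455
231 251 272 xyzL [0.4612 0.0931 0.1022] xyzR [0.4626 0.046  0.0838] wid 0.05 Hmax/min 0.1036 0.0611
235 252 273 xyzL [0.451  0.0912 0.0962] xyzR [0.4522 0.0435 0.0799] wid 0.0502 Hmax/min 0.0999 0.0575
239 254 273 xyzL [0.4407 0.0863 0.0921] xyzR [0.4416 0.0427 0.0837] wid 0.0489 Hmax/min 0.0921 0.0785
243 255 270 xyzL [0.4302 0.085  0.0814] xyzR [0.4309 0.0508 0.0792] wid 0.0383 Hmax/min 0.0866 0.077
```

```bash
cat > m2.py <<'E'
from m import *
print('-----')
def line(P):
    P=np.array(P)[:,:2]; mu=P.mean(0); u=np.linalg.svd(P-mu)[2][0]; u*=np.sign(u[0]); return mu,u,np.degrees(np.arctan2(u[1],u[0])),np.abs((P-mu)@[-u[1],u[0]]).max()
# base right long edge
px=[]
for v in range(158,230):
    cols=np.where((H[v]>0.006)&(H[v]<.018)&ok[v]&(np.arange(640)>255)&(np.arange(640)<292))[0]
    if len(cols): px.append((cols.max()+.5,v))
E1=ray(px,0.012); print('base right edge',line(E1))
# rail
Lp=[];Rp=[]
for v in range(175,202):
    h=np.median(H[v,246:260][ok[v,246:260]]); 
    cols=np.where(m[v]&ok[v]&(H[v]>0.04)&(H[v]<.25))[0]
    Lp.append(ray((cols.min()-.5,v),h)[0]);Rp.append(ray((cols.max()+.5,v),h)[0])
l1=line(Lp);l2=line(Rp);print('rail',l1,l2)
# hood top rows 228-242
Lh=[];Rh=[]
for v in range(229,241):
    cols=np.where(m[v]&ok[v]&(H[v]>0.04)&(H[v]<.25))[0]
    h=np.median(H[v,cols[4:-4]])
    Lh.append(ray((cols.min()-.5,v),h)[0])
    cc=cols[(H[v,cols]>h-.006)]
    Rh.append(ray((cc.max()+.5,v),h)[0])
print('hood',line(Lh),line(Rh))
# high saddle: points with H>0.145
S=W[m&ok&(H>0.146)&(H<.2)]
r=cv2.minAreaRect(S[:,:2].astype(np.float32)*1000);print('saddle hi',len(S),r,S[:,2].max())
# top-frame with a yaw guess
for yaw in (11.5,12,12.5,13.,13.5):
    a=np.radians(yaw);ux=np.array([np.cos(a),np.sin(a)]);uy=np.array([-ux[1],ux[0]])
    rail=np.vstack([Lp,Rp])[:,:2]; s=S[:,:2]
    hood=W[m&ok&(H>.07)][:,:]; hood=hood[hood[:,0]<.475]
    print(yaw,'rail y',(np.array(Lp)[:,:2]@uy).mean()/2+(np.array(Rp)[:,:2]@uy).mean()/2,'wid',np.ptp([(np.array(Lp)[:,:2]@uy).mean(),(np.array(Rp)[:,:2]@uy).mean()]),
     'hood y',((np.array(Lh)[:,:2]@uy).mean()+(np.array(Rh)[:,:2]@uy).mean())/2,
     'base right y',(E1[:,:2]@uy).mean(),'sad y rng',(s@uy).min(),(s@uy).max(),'x rng',np.percentile(s@ux,[1,99]),
     'hood x',np.percentile(hood[:,:2]@ux,[1,99]))
E
python3 m2.py | sed -n '/-----/,$p'
```

```text
-----
base right edge (array([0.57058643, 0.04243908]), array([0.97412507, 0.2260096 ]), np.float64(13.062253584911812), np.float64(0.05205755147579246))
rail (array([0.57418682, 0.12004003]), array([0.97346354, 0.22884215]), np.float64(13.228913673103339), np.float64(0.0012049285644529749)) (array([0.57510105, 0.07337604]), array([0.97300152, 0.23079869]), np.float64(13.344098698773863), np.float64(0.001273897740817561))
hood (array([0.45216926, 0.09468701]), array([0.9706898 , 0.24033585]), np.float64(13.906363126754254), np.float64(0.0013559125717041622)) (array([0.45331976, 0.0429878 ]), array([0.98259786, 0.18574563]), np.float64(10.704607272515348), np.float64(0.0012122388314034713))
saddle hi 205 ((626.44140625, 109.51646423339844), (29.416227340698242, 50.096397399902344), 12.98166275024414) 0.17002057937245796
11.5 rail y -0.01979898070993924 wid 0.04590945930894996 hood y -0.02280726567907414 base right y -0.07216953646964239 sad y rng -0.042583680126306984 0.007382948978877565 x rng [0.62117475 0.64993939] hood x [0.43212396 0.48231754]
12 rail y -0.02488045875423867 wid 0
[... 200 characters left out ...]
 rail y -0.029960042055275356 wid 0.04575573729880141 hood y -0.030786164986217876 base right y -0.08206440370927975 sad y rng -0.05365103131052661 -0.0036457369113305576 x rng [0.62076927 0.64944668] hood x [0.43169683 0.48210555]
13.0 rail y -0.035037343783114516 wid 0.045673646585823735 hood y -0.03477224977846964 base right y -0.08700265131729681 sad y rng -0.05925966601798673 -0.009159873372955119 x rng [0.62049499 0.64923355] hood x [0.43140547 0.48194448]
13.5 rail y -0.040111977281571995 wid 0.04558807764782586 hood y -0.03875568652927453 base right y -0.09193427333657157 sad y rng -0.06486378787244644 -0.014673312274758423 x rng [0.62001837 0.64896804] hood x [0.43107204 0.4817467 ]
```

```bash
cat > m3.py <<'E'
from m2 import *
print('=====')
a=np.radians(13.1);ux=np.array([np.cos(a),np.sin(a)]);uy=np.array([-ux[1],ux[0]])
Q=W[m&ok&(H>.03)&(H<.25)]
X=Q[:,:2]@ux; Y=Q[:,:2]@uy+0.0358; Z=Q[:,2]
for nm,sel in (('mid',np.abs(Y)<6),):
  sel=np.abs(Y)<.006
  o=np.argsort(X[sel]); prev=None
  bins=np.round(X[sel]/.0025)
  for b in np.unique(bins):
    k=bins==b; print(f'{b*.0025:.4f}:{np.median(Z[sel][k]):.4f}',end='  ')
print()
sel=(np.abs(np.abs(Y)-.021)<.004); bins=np.round(X[sel]/.0025)
for b in np.unique(bins):
    k=bins==b; print(f'{b*.0025:.4f}:{np.median(Z[sel][k]):.4f}',end='  ')
print()
# rail plane fit
sel=(np.abs(Y)<.015)&(X>.545)&(X<.605); p=np.polyfit(X[sel],Z[sel],1); print('rail slope deg',np.degrees(np.arctan(p[0])),p)
E
python3 m3.py | sed -n '/=====/,$p'
```

```text
=====
0.4300:0.0781  0.4325:0.0794  0.4350:0.0817  0.4375:0.0837  0.4400:0.0849  0.4425:0.0879  0.4450:0.0878  0.4475:0.0887  0.4500:0.0890  0.4525:0.0925  0.4550:0.0935  0.4575:0.0948  0.4600:0.0978  0.4625:0.0962  0.4650:0.0996  0.4675:0.1017  0.4700:0.1017  0.4725:0.1052  0.4750:0.1028  0.4775:0.1058  0.4800:0.1068  0.4825:0.1077  0.4875:0.0388  0.4900:0.0392  0.4925:0.0385  0.4950:0.0411  0.4975:0.0430  0.5000:0.0433  0.5025:0.0760  0.5050:0.0777  0.5075:0.0776  0.5100:0.0803  0.5125:0.0828  0.5150:0.0834  0.5175:0.0832  0.5200:0.0866  0.5225:0.0879  0.5250:0.0893  0.5275:0.0908  0.5300:0.0894  0.5325:0.0907  0.5350:0.0863  0.5375:0.0869  0.5400:0.0767  0.5425:0.0710  0.5450:0.0703  0.5475:0.0732  0.5500:0.0739  0.5525:0.0737  0.5550:0.0776  0.5575:0.0772  0.5600:0.0796  0.5625:0.0783  0.5650:0.0840  0.5675:0.0846  0.5700:0.0865  0.5725:0.0833  0.5750:0.0881  0.5775:0.0904  0.5800:0.0908  0.5825:0.0905  0.5850:0.0952  0.5875:0.0958  0.5900:0.0958  0.5925:0.0988  0.5950:0.0997  0.5975:0.1013  0.6000:0.1018  0.6025:0.1033  0.6050:0.1057  0.6075:0.1058  0.6100:0.1082  0.6125:0.1082 
[... 1207 characters left out ...]
0:0.0845  0.5725:0.0889  0.5750:0.0887  0.5775:0.0899  0.5800:0.0915  0.5825:0.0929  0.5850:0.0944  0.5875:0.0948  0.5900:0.0950  0.5925:0.0993  0.5950:0.0994  0.5975:0.0998  0.6000:0.1001  0.6025:0.1012  0.6050:0.1045  0.6075:0.1062  0.6100:0.1088  0.6125:0.1104  0.6150:0.1126  0.6175:0.1107  0.6200:0.1554  0.6225:0.1192  0.6250:0.1579  0.6275:0.1600  0.6300:0.1614  0.6325:0.1632  0.6350:0.1642  0.6375:0.1657  0.6400:0.1608  0.6425:0.1557  0.6450:0.1531  0.6475:0.1471  0.6500:0.0726  0.6525:0.0798  0.6550:0.1361  0.6575:0.1128  0.6600:0.1196  0.6625:0.1214  0.6650:0.1328  0.6675:0.1380  0.6700:0.1303  0.6725:0.1394  0.6750:0.1367  
rail slope deg 29.962004307509783 [ 0.57646641 -0.24332198]
```

```bash
cat >> h.py <<'E'
def plan(target,yawz,turn=True):
    """shift in tool axes & turn to bring TCP to target with tool z at yaw (deg)"""
    s=state(); M=R.from_quat(s['tcp_rot']).as_matrix()
    d=M.T@(np.array(target)-s['position'])
    yaw=np.degrees(np.arctan2(M[1,2],M[0,2]))
    print('t',round(s['time_s'],2),'pos',s['position'].round(4),'tool-z yaw',yaw.round(2),'shift',d.round(4),'turn',round(-np.radians(yawz-yaw),4),'w',round(float(s['gripper_width']),4),'f',s['ft_force'].round(2),'tq',s['torque'].round(3),'ydir',M[:,1].round(3))
E
python3 -c "
from h import *
plan([.5743,-.2494,.12],-13.7)
s=np.load('scene0.npz'); W=cloud('scene',s['d']); c=get_calibration('scene');T=c['cam_to_world'];d=s['d']
m=np.zeros(d.shape,bool); m[192:222,300:358]=1
b=m&(W[...,2]>.010)&(W[...,2]<.04)&(d>0); P=W[b]; mu=P[:,:2].mean(0);u=np.linalg.svd(P[:,:2]-mu,full_matrices=False)[2][0];t=(P[:,:2]-mu)@u
print(b.sum(),mu,u,np.degrees(np.arctan2(u[1],u[0])),mu+u*(t.min()+t.max())/2,np.ptp(t),np.percentile(P[:,2],[50,95]))
m[:]=0;m[185:292,210:330]=1
Q=W[m&(d>0)&(W[...,2]>.03)&(W[...,2]<.2)]
a=np.radians(13.1);ux=np.array([np.cos(a),np.sin(a)]);uy=np.array([-ux[1],ux[0]])
X=Q[:,:2]@ux-.5793;Y=Q[:,:2]@uy+.0356
for lo,hi in ((-.13,-.105),(-.075,-.055),(-.03,.03),(.045,.058)):
  k=(X>lo)&(X<hi); print(lo,hi,k.sum(),'Y',np.percentile(Y[k],[2,98]),'Zmax',np.percentile(Q[k,2],98))
"
```

```text
t 0.1 pos [ 0.1869 -0.5958  0.1889] tool-z yaw 17.41 shift [-0.2145  0.0694  0.4733] turn 0.5429 w 0.0872 f [-0.6  -0.71 -0.35] tq [-0.076  0.009 -0.034] ydir [-0.     0.002 -1.   ]
352 [ 0.56942177 -0.24151082] [-0.97307132  0.23050423] 166.67324034493703 [ 0.57512789 -0.2428625 ] 0.19958317337321835 [0.01906375 0.0239303 ]
-0.13 -0.105 419 Y [-0.02125511  0.02672737] Zmax 0.10338304661089424
-0.075 -0.055 319 Y [-0.02208284  0.02663594] Zmax 0.10056113351301747
-0.03 0.03 453 Y [-0.01971846  0.02318557] Zmax 0.10641560484436988
0.045 0.058 268 Y [-0.02238074  0.02599314] Zmax 0.16556737450680142
```

```bash
python3 -m crank '[[[1,-0.01,0.005,0.022,0.03],[1,-0.03,0.01,0.065,0.11],[1,-0.05,0.02,0.11,0.2],[1,-0.07,0.025,0.155,0.29],[1,-0.09,0.03,0.2,0.38],[1,-0.11,0.035,0.245,0.46],[1,-0.13,0.04,0.29,0.52],[1,-0.15,0.05,0.335,0.543],[1,-0.17,0.06,0.38,0.543],[1,-0.19,0.065,0.42,0.543],[1,-0.205,0.07,0.455,0.543],[1,-0.2145,0.07,0.473,0.543]]]'; python3 -c "
from h import *
plan([.5743,-.2494,.004],-13.7)"
```

```text
time_s: 1.3
position: [0.5754, -0.247, 0.1183]
tcp_rot: [-0.438, 0.556, -0.555, 0.437]
ft_force: [-1.0, 0.3, -0.4]
gripper_width: 0.0869
t 1.3 pos [ 0.5754 -0.247   0.1183] tool-z yaw -13.56 shift [ 0.0027  0.1143 -0.0003] turn 0.0025 w 0.0869 f [-1.02  0.26 -0.38] tq [ 0.019  0.043 -0.04 ] ydir [-0.002  0.002 -1.   ]
```

```bash
python3 -m crank '[[[1,0,0.03,0,0],[1,0,0.06,0,0],[1,0,0.085,0,0],[1,0,0.1,0,0],[1,0,0.108,0,0],[1,0,0.108,0,0]]]'
python3 - <<'E'
from h import *
plan([.5743,-.2494,.004],-13.7)
im,d=get_image('top'); cv2.imwrite('pics/t1.png',cv2.resize(im[100:300,260:500],None,fx=3,fy=3))
im,d=get_image('scene'); cv2.imwrite('pics/s1.png',cv2.resize(im[100:300,200:440],None,fx=3,fy=3))
E
```

```text
time_s: 1.9
position: [0.5735, -0.2499, 0.011]
tcp_rot: [-0.437, 0.557, -0.556, 0.436]
ft_force: [0.0, -0.7, 0.2]
gripper_width: 0.0874
t 1.9 pos [ 0.5735 -0.2499  0.011 ] tool-z yaw -13.71 shift [-0.0007  0.007   0.0007] turn -0.0003 w 0.0874 f [ 0.03 -0.68  0.2 ] tq [0.043 0.026 0.024] ydir [-0.002  0.001 -1.   ]
```

View pics/t1.png

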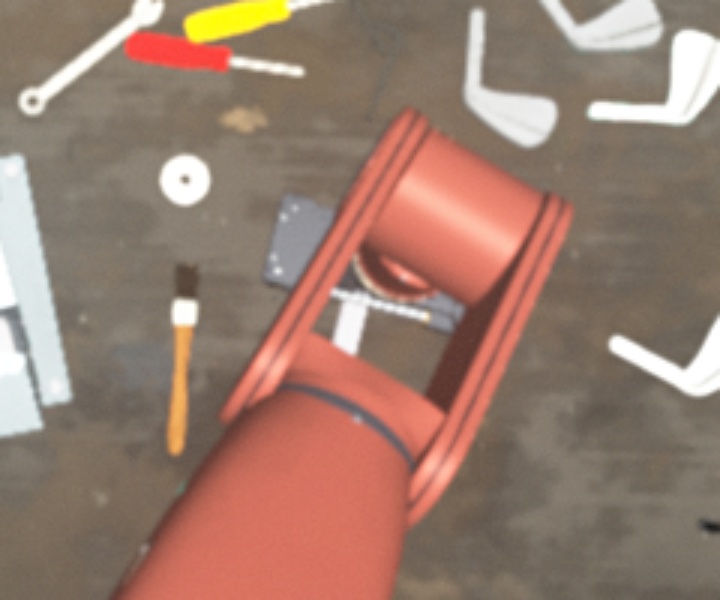

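View pics/s1.png

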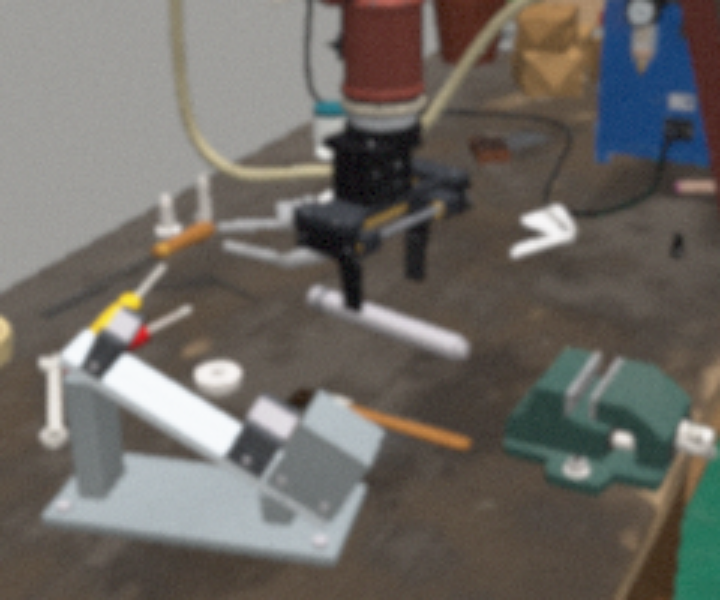

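```bash
python3 -m crank '[[[1,0,0.004,0,0],[1,0,0.006,0,0],[1,0,0.007,0,0],[-1,0,0.007,0,0],[-1,0,0.007,0,0],[-1,0,0.007,0,0],[-1,0,0.007,0,0],[-1,0,0.007,0,0],[-1,0,0.007,0,0],[-1,0,0.007,0,0],[-1,0,0.007,0,0]]]'
python3 - <<'E'
from h import *
plan([.5743,-.2494,.004],-13.7)
E
```

```text
time_s: 3.1
position: [0.5741, -0.2502, 0.0049]
tcp_rot: [-0.437, 0.556, -0.556, 0.437]
ft_force: [-0.1, 0.2, 0.5]
gripper_width: 0.0312
t 3.1 pos [ 0.5741 -0.2502  0.0049] tool-z yaw -13.71 shift [-0.0008  0.0009 -0.    ] turn -0.0002 w 0.0312 f [-0.06  0.2   0.46] tq [0.027 0.038 0.014] ydir [-0.  0. -1.]
```

Still closing (31 mm), so I'll hold, then lift a little.

```bash
python3 -m crank '[[[-1,0,0,0,0],[-1,0,0,0,0],[-1,0,0,0,0],[-1,0,0,0,0],[-1,0,-0.01,0,0],[-1,0,-0.03,0,0],[-1,0,-0.07,0,0],[-1,0,-0.11,0,0],[-1,0,-0.15,0,0],[-1,0,-0.18,0,0],[-1,0,-0.2,0,0],[-1,0,-0.2,0,0]]]'
python3 - <<'E'
from h import *
a=np.radians(13.1);ux=np.array([np.cos(a),np.sin(a)]);uy=np.array([-ux[1],ux[0]])
o=.5793*ux-.0351*uy; print('cradle o',o)
p=o+ux*.866*.017
plan([*p,.22],13.1)
E
```

```text
time_s: 4.3
position: [0.5763, -0.2514, 0.2103]
tcp_rot: [0.436, -0.553, 0.559, -0.438]
ft_force: [0.2, 0.2, -0.5]
gripper_width: 0.0004
cradle o [0.57217974 0.09711255]
t 4.3 pos [ 0.5763 -0.2514  0.2103] tool-z yaw -13.7 shift [-0.3443 -0.0111 -0.0734] turn -0.4677 w 0.0004 f [ 0.21  0.21 -0.5 ] tq [ 0.027  0.057 -0.014] ydir [ 0.007 -0.004 -1.   ]
```

The gripper shut on nothing. I'll look before going on.

Run:
```python
from h import *
im,d=get_image('top'); cv2.imwrite('pics/t2.png',cv2.resize(im[100:300,260:500],None,fx=3,fy=3));np.savez('top1.npz',im=im,d=d)
im,d=get_image('scene'); cv2.imwrite('pics/s2.png',cv2.resize(im[100:300,200:440],None,fx=3,fy=3));np.savez('scene1.npz',im=im,d=d)
```

```text
(no output)
```

View pics/t2.png

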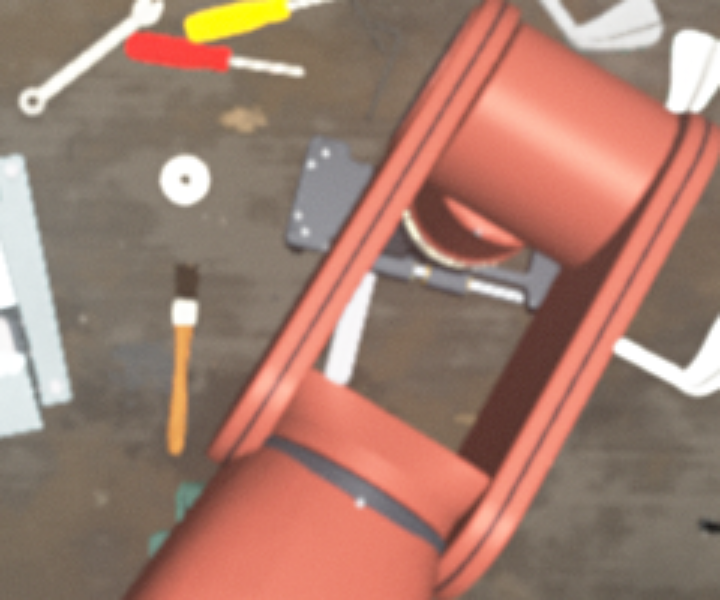

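View pics/s2.png

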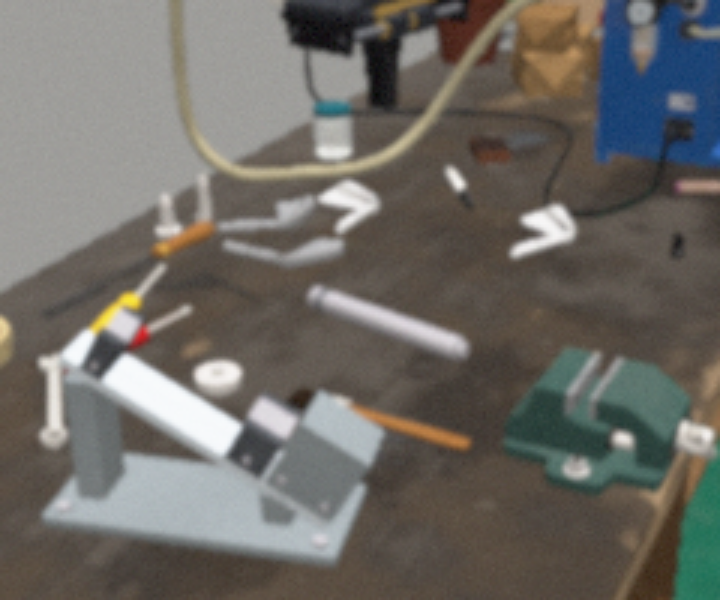

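Run:
```python
from h import *
s=state(); p=s['position']
for n in('scene','top'):
    c=get_calibration(n);Ti=np.linalg.inv(c['cam_to_world'])
    for q in (p,[.5741,-.2502,.005],[.5735,-.2499,.011],[.5743,-.2494,.012]):
        k=Ti[:3,:3]@np.array(q)+Ti[:3,3]; print(n,np.round(q,4),(c['fx']*k[0]/k[2]+c['cx']).round(1),(c['fy']*k[1]/k[2]+c['cy']).round(1),'crop',((c['fx']*k[0]/k[2]+c['cx'])-200)*3,((c['fy']*k[1]/k[2]+c['cy'])-100)*3)
d=np.load('scene1.npz'); W=cloud('scene',d['d'])
m=np.zeros((400,640),bool); m[100:140,315:345]=1
Q=W[m&(d['d']>0)]; k=np.linalg.norm(Q[:,:2]-p[:2],axis=1)<.06; print('finger pts',k.sum(),Q[k].min(0),Q[k].max(0),np.median(Q[k],0),p)
```

```text
scene [ 0.5741 -0.2502  0.2051] 327.5 146.3 crop 382.43741999249164 139.01948179163696
scene [ 0.5741 -0.2502  0.005 ] 328.2 208.6 crop 384.5309624923241 325.90513983551295
scene [ 0.5735 -0.2499  0.011 ] 328.3 207.0 crop 384.870949462915 320.8984146232626
scene [ 0.5743 -0.2494  0.012 ] 328.0 206.7 crop 383.94509025804877 320.0736233014829
top [ 0.5741 -0.2502  0.2051] 392.4 185.0 crop 577.2526823798758 255.12424344215196
top [ 0.5741 -0.2502  0.005 ] 379.5 194.5 crop 538.5658437611947 283.4734132439687
top [ 0.5735 -0.2499  0.011 ] 379.7 194.5 crop 539.2010635599 283.39846455574957
top [ 0.5743 -0.2494  0.012 ] 379.6 194.1 crop 538.835172972256 282.4254161187665
finger pts 550 [ 0.53095248 -0.27307287  0.23925649] [ 0.59014661 -0.19128353  0.34929783] [ 0.56390042 -0.23733437  0.31420035] [ 0.57414321 -0.25019347  0.20511701]
```

The bar has not moved, and in the scene picture the closed fingertip is at crop (383,105). The reported TCP projects to (382,139). So the fingers seem to end about 34 mm above the reported TCP. I'll measure that properly in both views.

Run:
```python
from h import *
s=state(); p=s['position']; q=s['q']; print(q.round(4), s['time_s'],p, R.from_quat(s['tcp_rot']).as_matrix().round(3).tolist())
d=np.load('scene1.npz'); W=cloud('scene',d['d']); c=get_calibration('scene')
im=d['im']; 
for v in range(112,140,2):
    row=W[v]; k=[u for u in range(312,350) if d['d'][v,u]>0 and np.linalg.norm(row[u,:2]-p[:2])<.06]
    if k: print(v,k[0],k[-1],row[k].mean(0).round(4), row[k][:,:2].min(0).round(3),row[k][:,:2].max(0).round(3))
cv2.imwrite('pics/s2c.png',cv2.resize(im[80:160,280:380],None,fx=7,fy=7,interpolation=cv2.INTER_CUBIC))
```

```text
[-0.5368  0.2134  1.5061  0.      1.4213  1.2732] 4.4 [ 0.57414321 -0.25019347  0.20511701] [[-0.237, 0.001, 0.972], [-0.972, -0.0, -0.237], [0.0, -1.0, 0.001]]
112 322 333 [ 0.5569 -0.2178  0.313 ] [ 0.545 -0.257] [ 0.574 -0.209]
114 320 333 [ 0.57   -0.2381  0.3018] [ 0.561 -0.26 ] [ 0.586 -0.217]
116 320 333 [ 0.5717 -0.2414  0.2953] [ 0.561 -0.26 ] [ 0.59  -0.228]
118 321 332 [ 0.5713 -0.2404  0.29  ] [ 0.562 -0.257] [ 0.585 -0.23 ]
120 321 332 [ 0.5721 -0.2419  0.284 ] [ 0.563 -0.257] [ 0.587 -0.232]
122 321 332 [ 0.5721 -0.2417  0.2784] [ 0.563 -0.259] [ 0.588 -0.232]
124 321 332 [ 0.5726 -0.2424  0.2725] [ 0.564 -0.261] [ 0.588 -0.233]
126 322 331 [ 0.5722 -0.2415  0.2671] [ 0.564 -0.253] [ 0.587 -0.234]
128 322 331 [ 0.573  -0.243   0.2609] [ 0.563 -0.252] [ 0.588 -0.236]
130 322 331 [ 0.5732 -0.2432  0.2551] [ 0.563 -0.253] [ 0.586 -0.238]
132 322 331 [ 0.573  -0.2427  0.2495] [ 0.562 -0.25 ] [ 0.586 -0.239]
134 322 331 [ 0.5736 -0.2437  0.2434] [ 0.564 -0.252] [ 0.588 -0.238]
136 328 328 [ 0.5668 -0.2394  0.2396] [ 0.567 -0.239] [ 0.567 -0.239]
```

View pics/s2c.png

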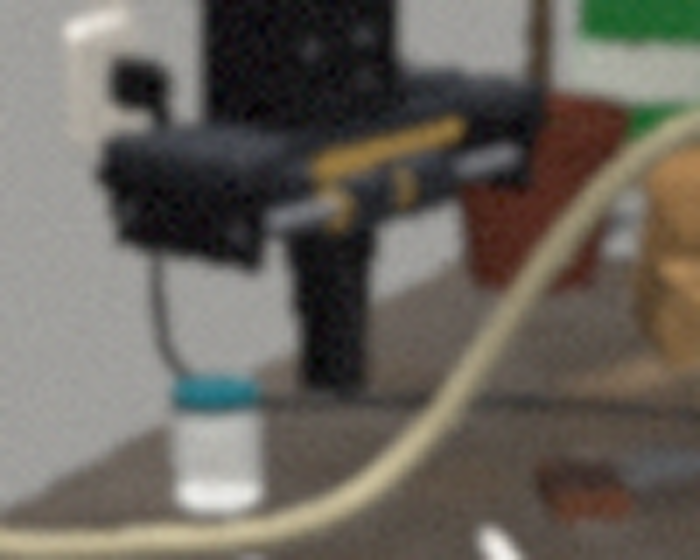

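Measured in the scene depth, the true fingertip is at z ≈ 0.240 with the reported TCP at 0.205. That is a steady offset of about +35 mm, and the first descent showed the same. I'll go down again with the offset allowed for, using force and depth checks near the bench.

```bash
python3 -m crank '[[[0.6,0,0.01,0,0],[0.6,0,0.03,0,0],[0.6,0,0.055,0,0],[0.6,0,0.08,0,0],[0.6,0,0.1,0,0],[0.6,0,0.12,0,0],[0.6,0,0.14,0,0],[0.6,0,0.16,0,0],[0.6,0,0.18,0,0],[0.6,0,0.195,0,0],[0.6,0,0.205,0,0],[0.6,0,0.21,0,0]]]'; python3 -m crank '[[[0.6,0,0.006,0,0],[0.6,0,0.01,0,0],[0.6,0,0.013,0,0],[0.6,0,0.013,0,0]]]';python3 - <<'E'
from h import *
plan([.5743,-.2494,-.03],-13.7)
im,d=get_image('scene'); cv2.imwrite('pics/s3.png',cv2.resize(im[130:250,270:390],None,fx=5,fy=5,interpolation=cv2.INTER_CUBIC));np.savez('scene2.npz',im=im,d=d)
E
```

```text
time_s: 5.6
position: [0.5729, -0.2495, -0.0072]
tcp_rot: [-0.437, 0.557, -0.555, 0.436]
ft_force: [-0.7, 0.0, -0.5]
gripper_width: 0.0693
time_s: 6.0
position: [0.5742, -0.2502, -0.018]
tcp_rot: [0.437, -0.556, 0.556, -0.437]
ft_force: [-0.4, -0.8, -0.6]
gripper_width: 0.0695
t 6.0 pos [ 0.5742 -0.2502 -0.018 ] tool-z yaw -13.7 shift [-0.0008  0.012  -0.0001] turn -0.0001 w 0.0695 f [-0.4  -0.84 -0.59] tq [0.036 0.024 0.068] ydir [ 0. -0. -1.]
```

View pics/s3.png

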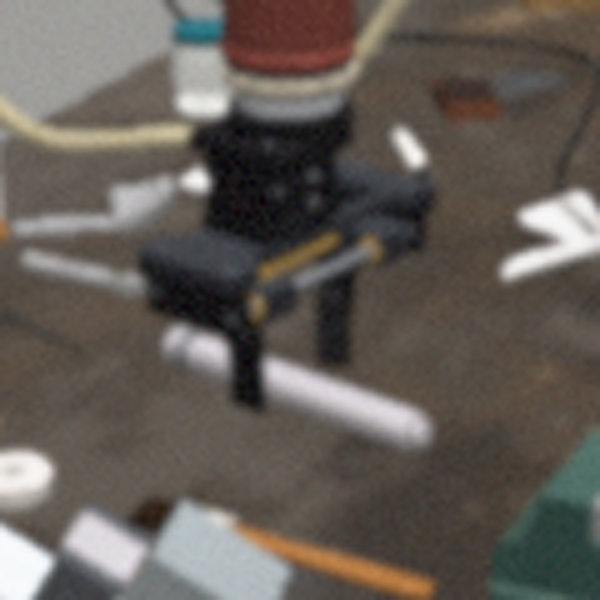

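Run:
```python
from h import *
c=get_calibration('scene');Ti=np.linalg.inv(c['cam_to_world'])
p=np.array([.5742,-.2502]); n=np.array([.237,.972])
for off in (.035,.050):
  for z in (0,.01,.017,.025):
    for s in (-.0095,.0095):
      k=Ti[:3,:3]@np.r_[p+n*off+s*np.array([.972,-.237]),z]+Ti[:3,3]; u,v=c['fx']*k[0]/k[2]+c['cx'],c['fy']*k[1]/k[2]+c['cy']
      print(off,z,s,'crop',((u-270)*5).round(0),((v-130)*5).round(0))
d=np.load('scene2.npz'); W=cloud('scene',d['d'])
for v in range(196,214): print(v,[tuple(W[v,u].round(3)) for u in range(317,324,2)])
```

```text
0.035 0 -0.0095 crop 266.0 425.0
0.035 0 0.0095 crop 242.0 416.0
0.035 0.01 -0.0095 crop 266.0 411.0
0.035 0.01 0.0095 crop 242.0 402.0
0.035 0.017 -0.0095 crop 265.0 400.0
0.035 0.017 0.0095 crop 241.0 391.0
0.035 0.025 -0.0095 crop 265.0 388.0
0.035 0.025 0.0095 crop 241.0 379.0
0.05 0 -0.0095 crop 250.0 434.0
0.05 0 0.0095 crop 226.0 425.0
0.05 0.01 -0.0095 crop 249.0 419.0
0.05 0.01 0.0095 crop 225.0 410.0
0.05 0.017 -0.0095 crop 249.0 409.0
0.05 0.017 0.0095 crop 225.0 400.0
0.05 0.025 -0.0095 crop 249.0 397.0
0.05 0.025 0.0095 crop 225.0 388.0
196 [(np.float64(0.562), np.float64(-0.157), np.float64(0.09)), (np.float64(0.558), np.float64(-0.16), np.float64(0.089)), (np.float64(0.576), np.float64(-0.207), np.float64(0.066)), (np.float64(0.636), np.float64(-0.337), np.float64(-0.001))]
197 [(np.float64(0.562), np.float64(-0.157), np.float64(0.086)), (np.float64(0.577), np.float64(-0.197), np.float64(0.067)), (np.float64(0.575), np.float64(-0.206), np.float64(0.063)), (np.float64(0.631), np.float64(-0.327), np.float64(0.001))]
198 [(np.float64(0.585), np.float64(-0.199), np.float64
[... 3140 characters left out ...]
loat64(-0.231), np.float64(-0.001)), (np.float64(0.582), np.float64(-0.204), np.float64(0.016)), (np.float64(0.576), np.float64(-0.206), np.float64(0.017)), (np.float64(0.586), np.float64(-0.238), np.float64(-0.0))]
212 [(np.float64(0.599), np.float64(-0.223), np.float64(0.001)), (np.float64(0.594), np.float64(-0.227), np.float64(-0.0)), (np.float64(0.59), np.float64(-0.233), np.float64(-0.002)), (np.float64(0.584), np.float64(-0.234), np.float64(-0.002))]
213 [(np.float64(0.596), np.float64(-0.218), np.float64(-0.0)), (np.float64(0.592), np.float64(-0.222), np.float64(-0.001)), (np.float64(0.585), np.float64(-0.223), np.float64(0.0)), (np.float64(0.58), np.float64(-0.225), np.float64(0.0))]
```

The fingertip is at about 0.016 true height, so the offset is +34 mm. I'll go 11 mm further down, checking force.

```bash
python3 -m crank '[[[0.6,0,0.004,0,0],[0.6,0,0.008,0,0],[0.6,0,0.01,0,0],[0.6,0,0.011,0,0]]]'; python3 -m crank '[[[-1,0,0,0,0],[-1,0,0,0,0],[-1,0,0,0,0],[-1,0,0,0,0],[-1,0,0,0,0],[-1,0,0,0,0],[-1,0,0,0,0],[-1,0,0,0,0],[-1,0,0,0,0],[-1,0,0,0,0],[-1,0,0,0,0]]]'
```

```text
time_s: 6.45
position: [0.5738, -0.25, -0.0295]
tcp_rot: [-0.437, 0.556, -0.556, 0.437]
ft_force: [1.0, 0.8, -0.3]
gripper_width: 0.0699
time_s: 7.55
position: [0.5742, -0.2506, -0.0289]
tcp_rot: [0.437, -0.556, 0.556, -0.437]
ft_force: [0.3, -2.3, 0.6]
gripper_width: 0.0231
```

```bash
python3 -m crank '[[[-1,0,-0.005,0,0],[-1,0,-0.015,0,0],[-1,0,-0.035,0,0],[-1,0,-0.06,0,0],[-1,0,-0.09,0,0],[-1,0,-0.12,0,0],[-1,0,-0.15,0,0],[-1,0,-0.175,0,0],[-1,0,-0.2,0,0],[-1,0,-0.215,0,0],[-1,0,-0.22,0,0]]]';python3 - <<'E'
from h import *
a=np.radians(13.1);ux=np.array([np.cos(a),np.sin(a)]);uy=np.array([-ux[1],ux[0]])
o=.5793*ux-.0351*uy
p=o+ux*.866*.017
plan([*p,.19],13.1)
im,d=get_image('scene'); cv2.imwrite('pics/s4.png',cv2.resize(im[60:260,200:440],None,fx=3,fy=3,interpolation=cv2.INTER_CUBIC))
E
```

```text
time_s: 8.65
position: [0.575, -0.2504, 0.1932]
tcp_rot: [0.436, -0.555, 0.557, -0.437]
ft_force: [-0.1, -0.8, -4.4]
gripper_width: 0.0235
t 8.65 pos [ 0.575  -0.2504  0.1932] tool-z yaw -13.69 shift [-0.3436  0.0028 -0.0718] turn -0.4676 w 0.0235 f [-0.09 -0.83 -4.45] tq [ 0.032 -0.021  0.008] ydir [ 0.003 -0.001 -1.   ]
```

View pics/s4.png

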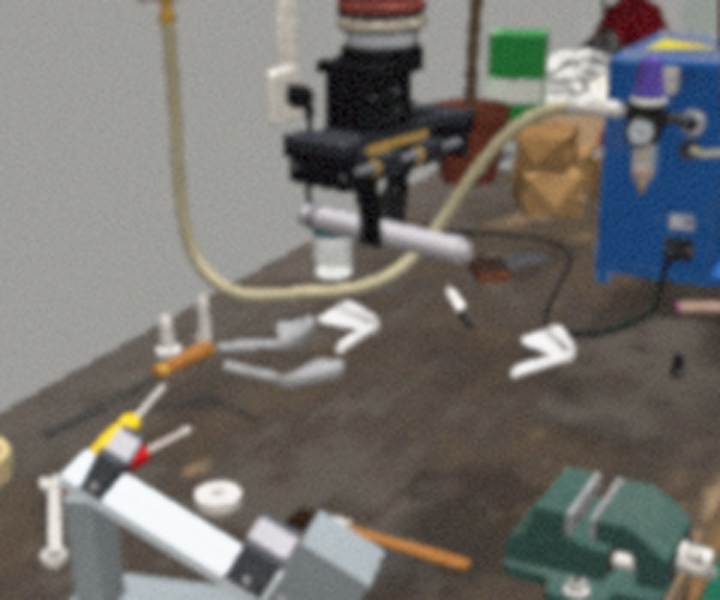

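The bar is gripped and level, at crop (300–470, 205–250). The load is about 4 N. Next, carry it over the rest.

```bash
python3 -m crank '[[[-1,-0.01,0,-0.002,-0.02],[-1,-0.03,0,-0.006,-0.06],[-1,-0.06,0,-0.012,-0.11],[-1,-0.095,0,-0.02,-0.17],[-1,-0.135,0,-0.028,-0.23],[-1,-0.175,0,-0.036,-0.29],[-1,-0.215,0,-0.044,-0.35],[-1,-0.25,0,-0.052,-0.4],[-1,-0.285,0,-0.06,-0.44],[-1,-0.315,0,-0.066,-0.467],[-1,-0.335,0,-0.07,-0.467],[-1,-0.3435,0,-0.072,-0.467]]]'; python3 -m crank '[[[-1,0,0,0,0],[-1,0,0,0,0]]]';python3 - <<'E'
from h import *
a=np.radians(13.1);ux=np.array([np.cos(a),np.sin(a)]);uy=np.array([-ux[1],ux[0]])
o=.5793*ux-.0351*uy
p=o+ux*.866*.017
plan([*p,.19],13.1)
for n in ('scene','top'):
    im,d=get_image(n); np.savez(n+'5.npz',im=im,d=d)
    s=im[80:300,180:400] if n=='scene' else im[110:280,190:390]
    cv2.imwrite(f'pics/{n}5.png',cv2.resize(s,None,fx=3,fy=3,interpolation=cv2.INTER_CUBIC)[:600])
E
```

```text
time_s: 9.9
position: [0.5837, 0.1042, 0.1893]
tcp_rot: [0.555, -0.44, 0.438, -0.554]
ft_force: [-1.0, -1.0, -5.0]
gripper_width: 0.0233
time_s: 10.1
position: [0.585, 0.1003, 0.1902]
tcp_rot: [0.554, -0.44, 0.439, -0.553]
ft_force: [0.6, -0.3, -3.9]
gripper_width: 0.0238
t 10.1 pos [0.585  0.1003 0.1902] tool-z yaw 13.1 shift [0.0002 0.0002 0.0015] turn 0.0 w 0.0238 f [ 0.56 -0.27 -3.94] tq [-0.023  0.007  0.032] ydir [-0.001 -0.001 -1.   ]
```

View pics/scene5.png

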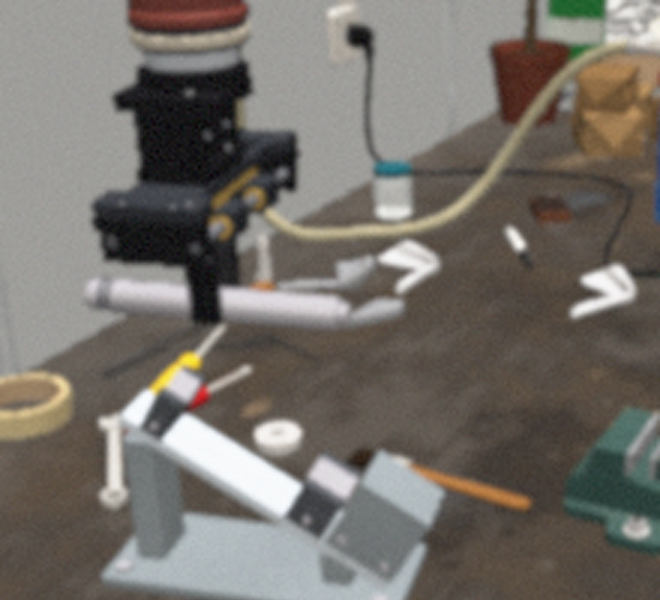

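View pics/top5.png

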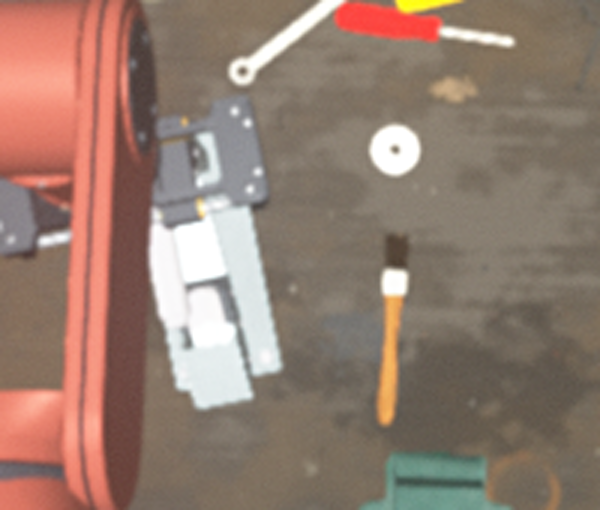

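```bash
cat > bar.py <<'E'
from h import *
a=np.radians(13.1);ux=np.array([np.cos(a),np.sin(a)]);uy=np.array([-ux[1],ux[0]])
o=np.r_[.5793*ux-.0351*uy,.135]
C=np.array([[*(ux*np.cos(np.pi/6)),.5],[*uy,0],[*(-ux*.5),np.cos(np.pi/6)]])  # rows: cradle axes
def barpts(n,f,roi,zr):
    z=np.load(f); W=cloud(n,z['d']); g=z['im'].astype(int); m=np.zeros(g.shape[:2],bool); m[roi[0]:roi[1],roi[2]:roi[3]]=1
    b=m&(g.min(2)>120)&(z['d']>0)&(W[...,2]>zr[0])&(W[...,2]<zr[1])
    return W,b,W[b]
E
python3 - <<'E'
from bar import *
W,b,P=barpts('scene','scene5.npz',(165,195,205,300),(.2,.26))
P=P[np.linalg.norm(P[:,:2]-[.585,.1],axis=1)<.12]
mu=P.mean(0);u=np.linalg.svd(P-mu,full_matrices=False)[2][0]; u*=np.sign(u[0]); t=(P-mu)@u
print(len(P),mu,u,'L',np.ptp(t),'mid',mu+u*(t.min()+t.max())/2,'pitch',np.degrees(np.arcsin(u[2])),'yaw',np.degrees(np.arctan2(u[1],u[0])), 'z pct',np.percentile(P[:,2],[2,98]))
mid=mu+u*(t.min()+t.max())/2
cam=get_calibration('scene')['cam_to_world'][:3,3]; v=cam-mid; v-=u*(v@u); v/=np.linalg.norm(v)
ax=mid-v*.012*.8; print('axis mid approx',ax,'rel rest (X along,Y)',ax[:2]@ux-o[:2]@ux,ax[:2]@uy-o[:2]@uy, 'TCP rel', (state()['position'][:2]-ax[:2])@ux)
z=np.load('top5.npz'); W=cloud('top',z['d']); m=np.zeros((400,640),bool); m[180:228,238:256]=1
b=m&(W[...,2]>.2)&(W[...,2]<.26)&(z['d']>0); Q=W[b]; print('top',len(Q),Q.min(0),Q.max(0),'Yrel',np.percentile(Q[:,:2]@uy-o[:2]@uy,[2,50,98]),'Xrel min',(Q[:,:2]@ux-o[:2]@ux).min(),'ztop',np.percentile(Q[:,2],[50,95]))
E
```

```text
728 [0.57603571 0.10745638 0.23631022] [0.97272927 0.23182077 0.00754346] L 0.20026215596105207 mid [0.58273665 0.10905334 0.23636219] pitch 0.43221255530063557 yaw 13.404680403009646 z pct [0.22612476 0.24311687]
axis mid approx [0.5847965  0.10053784 0.2324375 ] rel rest (X along,Y) 0.013064765290040747 0.00047654716325815083 TCP rel 0.00035631936676210253
top 324 [0.48613375 0.07002923 0.22681914] [0.57405315 0.10048196 0.24645255] Yrel [-0.01008384 -0.00037005  0.01167445] Xrel min -0.08689993505525401 ztop [0.24040554 0.24379146]
```

Bar over the rest: axis centre about +13 mm along and within about 1 mm of the groove line. It is level, at axis height 0.232. I'll shift 1.5 mm uphill and come down to just above first contact.

```bash
python3 -m crank '[[[-1,0,0.005,0.001,0],[-1,0,0.015,0.0015,0],[-1,0,0.028,0.0015,0],[-1,0,0.04,0.0015,0],[-1,0,0.049,0.0015,0],[-1,0,0.053,0.0015,0],[-1,0,0.053,0.0015,0]]]'; python3 -m crank '[[[-1,0,0.001,0,0],[-1,0,0.003,0,0],[-1,0,0.005,0,0],[-1,0,0.007,0,0],[-1,0,0.009,0,0],[-1,0,0.01,0,0]]]'; python3 -c "
from h import *
plan([.5865,.1005,.102],13.1)"
```

```text
time_s: 10.9
position: [0.5864, 0.1009, 0.1368]
tcp_rot: [0.554, -0.44, 0.439, -0.553]
ft_force: [-0.5, 0.0, -4.7]
gripper_width: 0.0229
time_s: 11.5
position: [0.5875, 0.1006, 0.1286]
tcp_rot: [-0.553, 0.44, -0.44, 0.554]
ft_force: [-2.2, -2.4, 1.6]
gripper_width: 0.0232
t 11.5 pos [0.5875 0.1006 0.1286] tool-z yaw 13.05 shift [-0.0001  0.0266 -0.001 ] turn -0.0009 w 0.0232 f [-2.18 -2.45  1.6 ] tq [-0.225  0.137 -0.047] ydir [ 0.001 -0.    -1.   ]
```

Contact with the high saddle came at the expected height, with Fz up about 6 N. I'll keep lowering so the bar pivots in the pads.

```bash
python3 -m crank '[[[-1,0,0.0015,0,0],[-1,0,0.003,0,0],[-1,0,0.0045,0,0],[-1,0,0.006,0,0]]]'; python3 -m crank '[[[-1,0,0.0015,0,0],[-1,0,0.003,0,0],[-1,0,0.0045,0,0],[-1,0,0.006,0,0]]]'
python3 - <<'E'
from h import *
plan([.5865,.1005,.102],13.1)
for n in ('scene',):
    im,d=get_image(n); np.savez(n+'6.npz',im=im,d=d)
    s=im[120:300,180:400]
    cv2.imwrite(f'pics/{n}6.png',cv2.resize(s,None,fx=3,fy=3,interpolation=cv2.INTER_CUBIC)[:600])
E
```

```text
time_s: 11.9
position: [0.5872, 0.1007, 0.122]
tcp_rot: [0.554, -0.44, 0.44, -0.554]
ft_force: [-1.6, -3.7, 1.5]
gripper_width: 0.0232
time_s: 12.3
position: [0.5873, 0.1007, 0.1159]
tcp_rot: [-0.553, 0.44, -0.44, 0.554]
ft_force: [-0.4, -3.6, 1.3]
gripper_width: 0.0236
t 12.3 pos [0.5873 0.1007 0.1159] tool-z yaw 13.04 shift [ 0.      0.0139 -0.0009] turn -0.001 w 0.0236 f [-0.4  -3.62  1.27] tq [-0.52  -0.104 -0.166] ydir [ 0.001 -0.    -1.   ]
```

View pics/scene6.png

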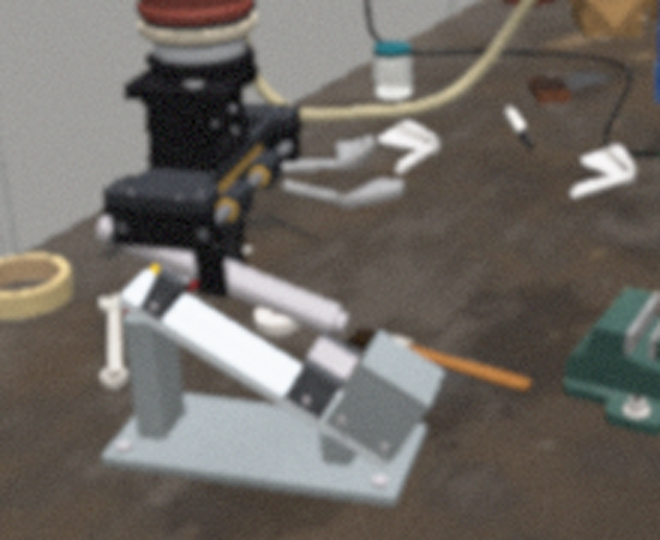

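The bar is pivoting about its grip: plain end up at crop (105,230), tip at (345,320) above the low saddle. There is a small sideways force (-3.6 N in y), so I'll ease that way while lowering.

```bash
python3 -m crank '[[[-1,0.0003,0.0015,0,0],[-1,0.0006,0.003,0,0],[-1,0.001,0.0045,0,0],[-1,0.001,0.006,0,0]]]'; python3 -m crank '[[[-1,0,0.0015,0,0],[-1,0,0.003,0,0],[-1,0,0.004,0,0],[-1,0,0.004,0,0]]]'
python3 - <<'E'
from h import *
plan([.5865,.1005,.102],13.1)
E
```

```text
time_s: 12.75
position: [0.5877, 0.1, 0.1101]
tcp_rot: [-0.553, 0.44, -0.44, 0.554]
ft_force: [1.0, -3.0, 0.7]
gripper_width: 0.0235
time_s: 13.15
position: [0.5876, 0.0996, 0.1061]
tcp_rot: [-0.554, 0.44, -0.44, 0.554]
ft_force: [2.1, -4.0, 2.2]
gripper_width: 0.0231
t 13.15 pos [0.5876 0.0996 0.1061] tool-z yaw 13.04 shift [-0.0011  0.004  -0.0008] turn -0.001 w 0.0231 f [ 2.11 -4.04  2.21] tq [-0.532 -0.551 -0.159] ydir [ 0.001 -0.    -1.   ]
```

```bash
python3 -m crank '[[[-1,0,0.001,0,0],[-1,0,0.002,0,0],[-1,0,0.002,0,0]]]'; python3 -m crank '[[[-1,0,0.001,0,0],[-1,0,0.0015,0,0],[-1,0,0.0015,0,0]]]'
python3 - <<'E'
from h import *
plan([.5865,.1005,.102],13.1)
for n in ('scene',):
    im,d=get_image(n); np.savez(n+'7.npz',im=im,d=d)
    s=im[150:290,200:360]
    cv2.imwrite(f'pics/{n}7.png',cv2.resize(s,None,fx=4,fy=4,interpolation=cv2.INTER_CUBIC)[:600])
E
```

```text
time_s: 13.45
position: [0.5878, 0.0995, 0.1056]
tcp_rot: [-0.554, 0.439, -0.44, 0.554]
ft_force: [-1.6, -5.8, 9.7]
gripper_width: 0.023
time_s: 13.75
position: [0.588, 0.0993, 0.1053]
tcp_rot: [-0.554, 0.439, -0.441, 0.554]
ft_force: [-4.5, -6.3, 14.9]
gripper_width: 0.0234
t 13.75 pos [0.588  0.0993 0.1053] tool-z yaw 13.06 shift [-0.0016  0.0033 -0.0012] turn -0.0007 w 0.0234 f [-4.49 -6.3  14.94] tq [-0.887  0.646 -0.065] ydir [ 0.002 -0.001 -1.   ]
```

View pics/scene7.png

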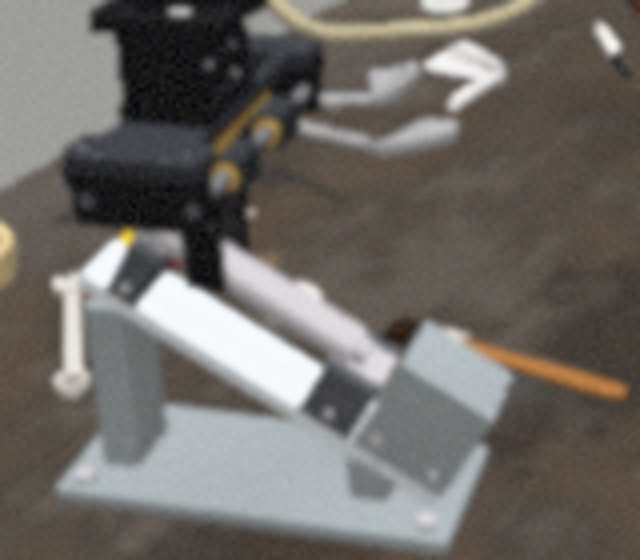

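The vertical force rose sharply (about +15 N) at reported z 0.1055, so the bar has bottomed in the saddles. It is slightly loaded sideways. I'll ease off the load, open the fingers so it seats itself, and look.

```bash
python3 -m crank '[[[-1,0.0005,-0.001,0,0],[-1,0.0008,-0.002,0,0],[-1,0.0008,-0.0025,0,0]]]'; python3 -m crank '[[[-0.1,0,0,0,0],[-0.1,0,0,0,0],[-0.1,0,0,0,0],[-0.1,0,0,0,0],[-0.1,0,0,0,0]]]'
python3 - <<'E'
from h import *
plan([.5865,.1005,.102],13.1)
for n in ('scene','top'):
    im,d=get_image(n); np.savez(n+'8.npz',im=im,d=d)
    s=im[150:290,200:360] if n=='scene' else im[140:255,190:310]
    cv2.imwrite(f'pics/{n}8.png',cv2.resize(s,None,fx=4,fy=4,interpolation=cv2.INTER_CUBIC)[:600])
E
```

```text
time_s: 14.1
position: [0.5878, 0.0992, 0.1054]
tcp_rot: [-0.553, 0.44, -0.44, 0.554]
ft_force: [2.4, -3.1, 2.1]
gripper_width: 0.0229
time_s: 14.6
position: [0.587, 0.0994, 0.1045]
tcp_rot: [0.554, -0.44, 0.44, -0.553]
ft_force: [0.6, -0.2, 0.2]
gripper_width: 0.0387
t 14.6 pos [0.587  0.0994 0.1045] tool-z yaw 13.07 shift [-0.0012  0.0025 -0.0003] turn -0.0006 w 0.0387 f [ 0.55 -0.21  0.21] tq [ 0.036 -0.029  0.016] ydir [-0.001  0.    -1.   ]
```

View pics/scene8.png

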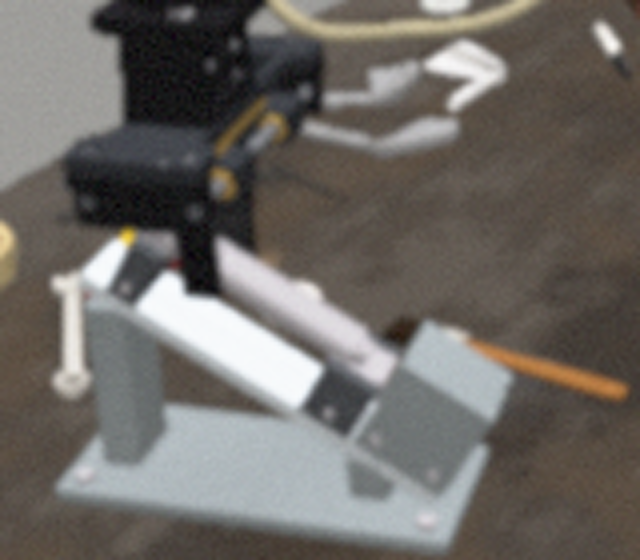

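View pics/top8.png

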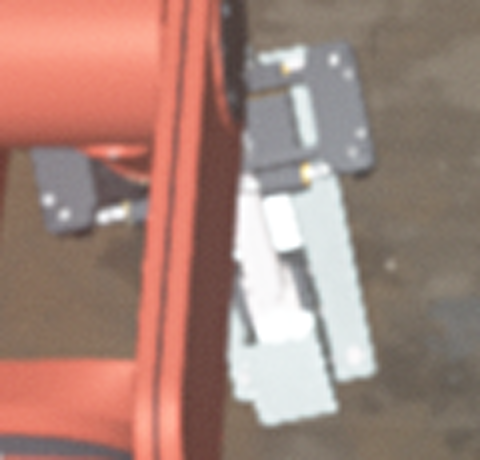

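Run:
```python
from bar import *
from m2 import *
def fitbar(n,f,roi):
    z=np.load(f); W=cloud(n,z['d']); q=(W.reshape(-1,3)-o)@C.T; q=q.reshape(W.shape)
    m=np.zeros((400,640),bool); m[roi[0]:roi[1],roi[2]:roi[3]]=1
    b=m&(z['d']>0)&(q[...,2]>1e-3)&(q[...,2]<.017)&(abs(q[...,1])<.016)&(q[...,0]>-.092)&(q[...,0]<.04)
    P=q[b]; print(n,b.sum(),'x range',np.percentile(P[:,0],[1,99]))
    for lo,hi in ((-.09,-.075),(-.07,-.05),(-.05,-.02),(-.02,.01),(.01,.04)):
        k=(P[:,0]>lo)&(P[:,0]<hi)
        if k.sum()>8: print(lo,k.sum(),'y',np.percentile(P[k,1],[3,50,97]).round(4),'ztop',np.percentile(P[k,2],[50,90,97]).round(4))
fitbar('top','top8.npz',(170,235,240,275))
fitbar('scene','scene8.npz',(200,260,230,310))
```

```text
bar n 591 mid [ 0.57427387 -0.24940827] mean [ 0.57496652 -0.24957725] L 0.20144179173012 W 0.02381610837103322 yaw deg -13.709842035240971 Hmax [0.02145566 0.02585758]
ends [ 0.47642267 -0.22553691] [ 0.67212507 -0.27327963]
whole rest rect mm ((559.4664306640625, 98.78118896484375), (270.5113525390625, 148.17286682128906), 2.266693353652954)
base H 0.011977514540196897
base rect ((568.2479248046875, 103.68033599853516), (259.0762939453125, 146.61468505859375), 5.0716071128845215)
151 241 250 xyzL [0.6637 0.1198 0.1376] xyzR [0.6634 0.1013 0.1404] wid 0.0242 Hmax/min 0.1446 0.1369
155 235 254 xyzL [0.6525 0.1341 0.1404] xyzR [0.6573 0.0941 0.1214] wid 0.0429 Hmax/min 0.1433 0.0997
159 236 257 xyzL [0.6427 0.1317 0.1381] xyzR [0.6568 0.0942 0.0716] wid 0.0439 Hmax/min 0.1567 0.05
163 234 258 xyzL [0.6287 0.1321 0.1575] xyzR [0.648  0.093  0.0604] wid 0.0477 Hmax/min 0.1665 0.0438
167 234 255 xyzL [0.6179 0.1284 0.1614] xyzR [0.6189 0.0837 0.1604] wid 0.046 Hmax/min 0.1649 0.1204
171 236 256 xyzL [0.6087 0.1239 0.1574] xyzR [0.6172 0.0891 0.1116] wid 0.0436 Hmax/min 0.1589 0.1116
175 
[... 3800 characters left out ...]
od x [0.43107204 0.4817467 ]
top 236 x range [-0.07975584  0.02543105]
-0.09 10 y [-0.0066  0.0003  0.0061] ztop [0.0074 0.0088 0.0103]
-0.07 66 y [-0.0115 -0.0017  0.0098] ztop [0.0103 0.0129 0.014 ]
-0.05 92 y [-0.0112 -0.002   0.0092] ztop [0.0103 0.0143 0.0151]
-0.02 49 y [-0.0116 -0.0057  0.0029] ztop [0.01   0.0141 0.0148]
scene 360 x range [-0.07885557  0.0222797 ]
-0.09 13 y [-0.0021  0.0046  0.007 ] ztop [0.0069 0.0092 0.0098]
-0.07 74 y [-0.0054  0.0068  0.0116] ztop [0.0095 0.0127 0.0135]
-0.05 111 y [-0.0054  0.0067  0.0122] ztop [0.0097 0.0129 0.0137]
-0.02 108 y [-0.0058  0.0066  0.0121] ztop [0.0093 0.0126 0.0133]
0.01 38 y [-0.0066  0.004   0.0111] ztop [0.0108 0.0125 0.0131]
```

The bar lies in both saddles, with y about -1 mm and z about 0–1 mm against my cradle frame. The tip is at about -81 mm, short of the hood, so the centre is at about +19 mm. I'll regrip 4 mm lower, then feed.

```bash
python3 -m crank '[[[-0.1,0,0.002,0,0],[-0.1,0,0.004,0,0],[-1,0,0.004,0,0],[-1,0,0.004,0,0],[-1,0,0.004,0,0],[-1,0,0.004,0,0],[-1,0,0.004,0,0]]]'; python3 -m crank '[[[-1,0,0,0,0],[-1,0,0,0,0]]]'
```

```text
time_s: 15.4
position: [0.5875, 0.0986, 0.101]
tcp_rot: [0.554, -0.44, 0.44, -0.553]
ft_force: [1.5, -3.5, -0.6]
gripper_width: 0.0229
time_s: 15.6
position: [0.5875, 0.0986, 0.101]
tcp_rot: [0.554, -0.44, 0.44, -0.553]
ft_force: [0.1, -5.1, -0.1]
gripper_width: 0.0233
```

```bash
python3 -m crank '[[[-1,0,0.0005,-0.0009,0],[-1,0,0.001,-0.0017,0],[-1,0,0.0015,-0.0026,0],[-1,0,0.002,-0.0035,0]]]'; python3 -c "
from h import *
plan([.5865,.1005,.102],13.1)"
```

```text
time_s: 16.0
position: [0.585, 0.0982, 0.0996]
tcp_rot: [-0.553, 0.439, -0.441, 0.554]
ft_force: [2.0, -4.6, 0.7]
gripper_width: 0.0233
t 16.0 pos [0.585  0.0982 0.0996] tool-z yaw 13.05 shift [-0.0019 -0.0024  0.002 ] turn -0.0008 w 0.0233 f [ 1.98 -4.59  0.75] tq [-0.721 -0.412  0.055] ydir [ 0.002 -0.    -1.   ]
```

```bash
cat > f.py <<'E'
from bar import *
s=state(); print('t',round(s['time_s'],2),'cradle pos',((s['position']+[0,0,.0417]-o)@C.T*1000).round(2),'F cradle',(C@s['ft_force']).round(2),'w',round(float(s['gripper_width']),4))
E
python3 f.py; python3 -m crank '[[[-1,0.0003,0.0005,-0.0009,0],[-1,0.0006,0.001,-0.0017,0],[-1,0.001,0.0015,-0.0026,0],[-1,0.001,0.002,-0.0035,0],[-1,0.001,0.0025,-0.0043,0],[-1,0.001,0.003,-0.0052,0]]]'; python3 f.py
```

```text
t 16.0 cradle pos [14.17 -1.83 -0.86] F cradle [ 1.14 -4.92  0.21] w 0.0233
time_s: 16.6
position: [0.5792, 0.0966, 0.096]
tcp_rot: [-0.553, 0.44, -0.44, 0.554]
ft_force: [2.2, -0.5, 1.8]
gripper_width: 0.0235
t 16.6 cradle pos [ 7.15 -2.05 -0.99] F cradle [ 2.65 -0.95  0.58] w 0.0235
```

```bash
python3 -m crank '[[[-1,0,0.0005,-0.0009,0],[-1,0,0.001,-0.0017,0],[-1,0,0.0015,-0.0026,0],[-1,0,0.002,-0.0035,0],[-1,0,0.0025,-0.0043,0]]]'; python3 f.py
```

```text
time_s: 17.1
position: [0.575, 0.0956, 0.0935]
tcp_rot: [-0.553, 0.44, -0.44, 0.554]
ft_force: [1.3, 2.2, 2.8]
gripper_width: 0.0233
t 17.1 cradle pos [ 2.15 -2.11 -0.99] F cradle [2.94 1.85 1.57] w 0.0233
```

Feeding resistance is a steady 3 N or so. I'll go 5 mm more, then use fine steps.

```bash
python3 -m crank '[[[-1,0,0.0005,-0.0009,0],[-1,0,0.001,-0.0017,0],[-1,0,0.0015,-0.0026,0],[-1,0,0.002,-0.0035,0],[-1,0,0.0025,-0.0043,0]]]'; python3 f.py
```

```text
time_s: 17.6
position: [0.5708, 0.0946, 0.091]
tcp_rot: [-0.553, 0.44, -0.44, 0.554]
ft_force: [0.9, 4.6, 3.4]
gripper_width: 0.0235
t 17.6 cradle pos [-2.79 -2.12 -1.01] F cradle [3.36 4.31 2.03] w 0.0235
```

```bash
python3 -m crank '[[[-1,0,0.0005,-0.0009,0],[-1,0,0.001,-0.0017,0]]]'; python3 f.py
```

```text
time_s: 17.8
position: [0.5692, 0.0942, 0.0901]
tcp_rot: [-0.553, 0.44, -0.44, 0.554]
ft_force: [1.3, 5.3, 4.6]
gripper_width: 0.0232
t 17.8 cradle pos [-4.68 -2.14 -1.  ] F cradle [4.42 4.83 2.75] w 0.0232
```

```bash
python3 -m crank '[[[-1,0,0.0005,-0.0009,0],[-1,0,0.001,-0.0017,0]]]'; python3 f.py
```

```text
time_s: 18.0
position: [0.5675, 0.0938, 0.0891]
tcp_rot: [-0.553, 0.44, -0.44, 0.554]
ft_force: [0.3, 5.6, 4.1]
gripper_width: 0.0229
t 18.0 cradle pos [-6.67 -2.14 -1.02] F cradle [3.44 5.4  2.75] w 0.0229
```

```bash
python3 -m crank '[[[-1,-0.0005,0.0005,-0.0009,0],[-1,-0.001,0.001,-0.0017,0]]]'; python3 f.py
```

```text
time_s: 18.2
position: [0.5659, 0.0934, 0.0881]
tcp_rot: [0.554, -0.439, 0.44, -0.553]
ft_force: [2.2, -0.0, 3.5]
gripper_width: 0.0232
t 18.2 cradle pos [-8.57 -2.17 -1.02] F cradle [ 3.61 -0.54  1.95] w 0.0232
```

```bash
python3 -m crank '[[[-1,0,0.0005,-0.0009,0],[-1,0,0.001,-0.0017,0]]]'; python3 f.py
```

```text
time_s: 18.4
position: [0.5643, 0.0931, 0.0872]
tcp_rot: [0.554, -0.44, 0.44, -0.553]
ft_force: [2.7, -0.0, 4.5]
gripper_width: 0.023
t 18.4 cradle pos [-10.5   -2.13  -1.02] F cradle [ 4.51 -0.62  2.65] w 0.023
```

```bash
python3 -m crank '[[[-1,0,0.0005,-0.0009,0],[-1,0,0.001,-0.0017,0]]]'; python3 f.py
```

```text
time_s: 18.6
position: [0.5627, 0.0927, 0.0862]
tcp_rot: [0.554, -0.44, 0.44, -0.554]
ft_force: [3.0, -1.0, 6.0]
gripper_width: 0.0233
t 18.6 cradle pos [-12.44  -2.12  -1.05] F cradle [ 5.34 -1.63  3.86] w 0.0233
```

```bash
python3 -m crank '[[[-1,0,0.0001,-0.0009,0],[-1,0,0.0005,-0.0017,0]]]'; python3 f.py
```

```text
time_s: 18.8
position: [0.5599, 0.0921, 0.0847]
tcp_rot: [0.554, -0.44, 0.44, -0.553]
ft_force: [2.8, -3.5, 1.4]
gripper_width: 0.0229
t 18.8 cradle pos [-15.63  -2.06  -0.93] F cradle [ 2.37 -4.07  0.26] w 0.0229
```

```bash
python3 -m crank '[[[-1,0,0.0005,-0.0009,0],[-1,0,0.001,-0.0017,0]]]'; python3 f.py
```

```text
time_s: 19.0
position: [0.5588, 0.092, 0.0841]
tcp_rot: [0.554, -0.44, 0.44, -0.553]
ft_force: [3.3, -4.3, 1.6]
gripper_width: 0.0233
t 19.0 cradle pos [-16.89  -1.94  -0.88] F cradle [ 2.73 -4.93  0.28] w 0.0233
```

```bash
python3 -m crank '[[[-1,0,0.0005,-0.0009,0],[-1,0,0.001,-0.0017,0]]]'; python3 f.py
```

```text
time_s: 19.2
position: [0.5573, 0.0918, 0.0833]
tcp_rot: [0.554, -0.44, 0.44, -0.553]
ft_force: [3.1, -3.5, 1.3]
gripper_width: 0.0234
t 19.2 cradle pos [-18.6   -1.84  -0.8 ] F cradle [ 2.61 -4.14  0.05] w 0.0234
```

```bash
python3 -m crank '[[[-1,0.0003,0.0005,-0.0009,0],[-1,0.0006,0.001,-0.0017,0]]]'; python3 f.py
```

```text
time_s: 19.4
position: [0.5553, 0.0912, 0.082]
tcp_rot: [0.554, -0.44, 0.44, -0.553]
ft_force: [2.6, -3.0, -0.4]
gripper_width: 0.0231
t 19.4 cradle pos [-21.04  -1.95  -0.87] F cradle [ 1.39 -3.52 -1.22] w 0.0231
```

```bash
python3 -m crank '[[[-1,0,0.0005,-0.0009,0],[-1,0,0.001,-0.0017,0]]]'; python3 f.py
```

```text
time_s: 19.6
position: [0.5543, 0.091, 0.0814]
tcp_rot: [-0.553, 0.44, -0.44, 0.554]
ft_force: [4.0, -3.2, 0.3]
gripper_width: 0.0232
t 19.6 cradle pos [-22.19  -1.94  -0.89] F cradle [ 2.86 -4.04 -1.28] w 0.0232
```

```bash
python3 -m crank '[[[-1,0,0.0005,-0.0009,0],[-1,0,0.001,-0.0017,0]]]'; python3 f.py
```

```text
time_s: 19.8
position: [0.5545, 0.0909, 0.0815]
tcp_rot: [-0.552, 0.439, -0.441, 0.555]
ft_force: [7.6, 0.0, 2.2]
gripper_width: 0.0229
t 19.8 cradle pos [-22.04  -2.    -0.95] F cradle [ 7.52 -1.72 -1.84] w 0.0229
```

```bash
python3 -m crank '[[[-1,0,0.0005,-0.0009,0],[-1,0,0.001,-0.0017,0]]]'; python3 f.py
```

```text
time_s: 20.0
position: [0.5545, 0.0911, 0.0815]
tcp_rot: [-0.551, 0.438, -0.442, 0.556]
ft_force: [11.3, 0.9, 2.8]
gripper_width: 0.0233
t 20.0 cradle pos [-21.98  -1.91  -0.98] F cradle [11.12 -1.73 -3.16] w 0.0233
```

Clear landing: the motion stopped at grip position -22.0 mm while resistance rose from 3 to 11 N, below the 18 N limit. The bar centre is then about -20 mm, inside the allowed band. I'll take most of the preload off, then open.

```bash
python3 -m crank '[[[-1,0,-0.0005,0.0009,0],[-1,0.0003,-0.001,0.0017,0],[-1,0.0005,-0.0013,0.0022,0],[-1,0.0005,-0.0013,0.0022,0]]]'; python3 f.py
```

```text
time_s: 20.4
position: [0.5544, 0.091, 0.0815]
tcp_rot: [-0.553, 0.439, -0.44, 0.555]
ft_force: [5.2, 0.5, 0.9]
gripper_width: 0.0229
t 20.4 cradle pos [-22.1   -1.89  -0.89] F cradle [ 4.97 -0.7  -1.77] w 0.0229
```

```bash
python3 -m crank '[[[-0.1,0,0,0,0],[-0.1,0,0,0,0],[-0.1,0,0,0,0],[-0.1,0,0,0,0],[-0.1,0,0,0,0],[-0.1,0,0,0,0]]]'; python3 f.py
python3 - <<'E'
from h import *
for n in ('scene','top'):
    im,d=get_image(n); np.savez(n+'9.npz',im=im,d=d)
    s=im[150:290,200:360] if n=='scene' else im[140:255,190:310]
    cv2.imwrite(f'pics/{n}9.png',cv2.resize(s,None,fx=4,fy=4,interpolation=cv2.INTER_CUBIC)[:600])
E
```

```text
time_s: 21.0
position: [0.5529, 0.0901, 0.0806]
tcp_rot: [0.554, -0.44, 0.44, -0.554]
ft_force: [0.8, -0.2, 0.8]
gripper_width: 0.0391
t 21.0 cradle pos [-23.99  -2.47  -0.8 ] F cradle [ 1.08 -0.36  0.32] w 0.0391
```

View pics/scene9.png

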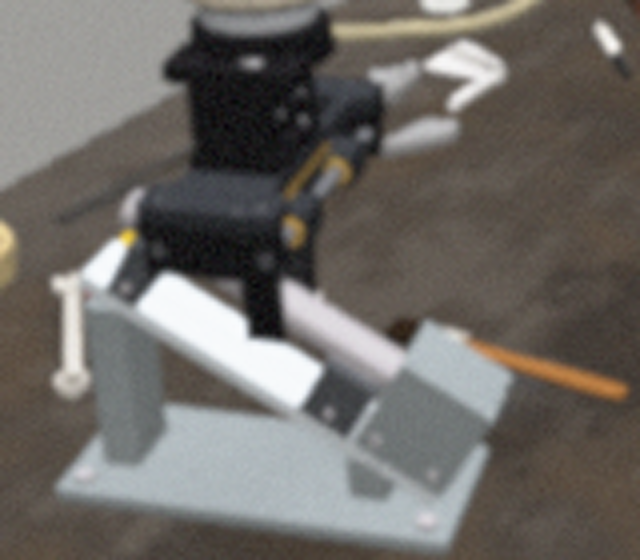

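View pics/top9.png

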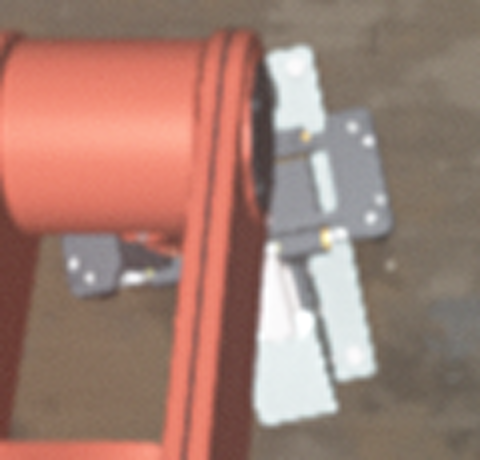

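The bar is released, with its tip inside the hood mouth at crop (400,360). Now I'll withdraw straight up.

```bash
python3 -m crank '[[[0.1,0,0,0,0],[0.1,0,0,0,0],[0.1,0,-0.003,0,0],[0.1,0,-0.01,0,0],[0.1,0,-0.025,0,0],[0.1,0,-0.045,0,0],[0.1,0,-0.07,0,0],[0.1,0,-0.1,0,0],[0.1,0,-0.13,0,0],[0.1,0,-0.16,0,0]]]'; python3 -m crank '[[[0.1,-0.03,-0.01,0.0,0],[0.1,-0.07,-0.03,0,0],[0.1,-0.11,-0.05,0,0],[0.1,-0.15,-0.06,0,0],[0.1,-0.19,-0.06,0,0],[0.1,-0.2,-0.06,0,0]]]';python3 - <<'E'
from h import *
for n in ('scene','top'):
    im,d=get_image(n); np.savez(n+'10.npz',im=im,d=d)
    s=im[150:290,200:360] if n=='scene' else im[140:255,190:310]
    cv2.imwrite(f'pics/{n}10.png',cv2.resize(s,None,fx=4,fy=4,interpolation=cv2.INTER_CUBIC)[:600])
E
```

```text
time_s: 22.1
position: [0.5532, 0.0901, 0.2437]
tcp_rot: [-0.553, 0.439, -0.44, 0.554]
ft_force: [0.5, 0.0, 0.4]
gripper_width: 0.0481
time_s: 22.7
position: [0.5069, 0.2885, 0.303]
tcp_rot: [-0.553, 0.439, -0.439, 0.556]
ft_force: [-0.4, -0.3, -0.2]
gripper_width: 0.0481
```

View pics/scene10.png

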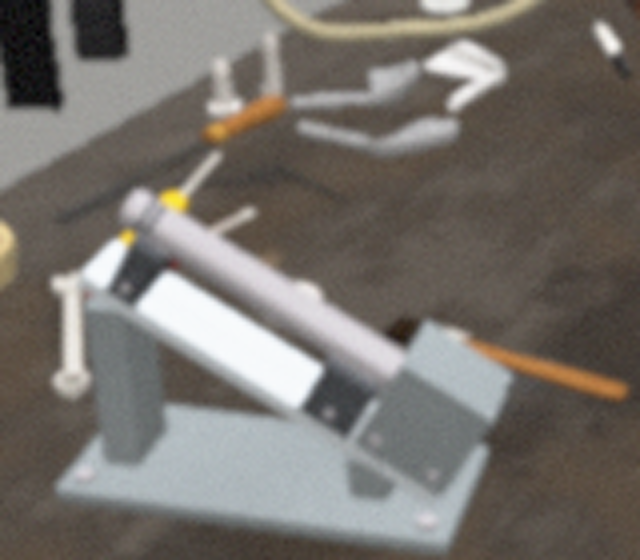

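View pics/top10.png

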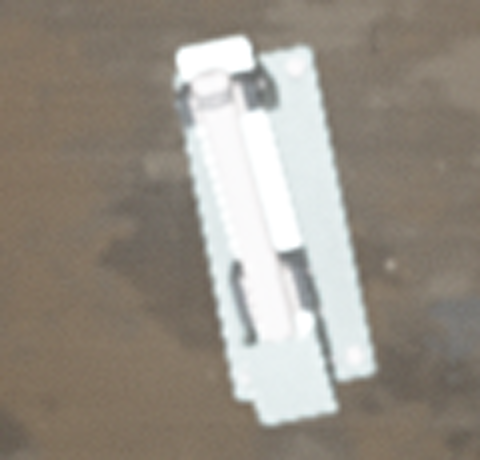

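The bar lies in both saddles with the plain end at scene crop (140,205) and the tip in the hood. I'll measure its pose against the groove.

Run:
```python
from bar import *
for n,f in (('top','top10.npz'),('scene','scene10.npz')):
    z=np.load(f); W=cloud(n,z['d']); q=((W.reshape(-1,3)-o)@C.T).reshape(W.shape)
    m=np.zeros((400,640),bool)
    if n=='top': m[145:235,225:280]=1
    else: m[180:260,215:320]=1
    b=m&(z['d']>0)&(q[...,2]>2e-3)&(q[...,2]<.018)&(abs(q[...,1])<.017)&(q[...,0]>-.09)&(q[...,0]<.12)
    P=q[b]; print(n,b.sum(),'x hist end',np.percentile(P[:,0],[99,99.7,100]))
    for lo,hi in ((-.09,-.06),(-.06,-.03),(-.03,0),(0,.03),(.03,.06),(.06,.075)):
        k=(P[:,0]>lo)&(P[:,0]<hi)
        if k.sum()>8: print(lo,k.sum(),'y',np.percentile(P[k,1],[3,50,97]).round(4),'mid',np.percentile(P[k,1],[3,97]).mean().round(4),'ztop',np.percentile(P[k,2],[50,90,97]).round(4))
    # end-face silhouette by ray onto groove plane z=0
    c=get_calibration(n);T=c['cam_to_world']
```

```text
top 583 x hist end [0.07927134 0.0799765  0.08011342]
-0.09 95 y [-0.0111 -0.0016  0.0101] mid -0.0005 ztop [0.0107 0.0135 0.0144]
-0.06 97 y [-0.0111 -0.0016  0.0103] mid -0.0004 ztop [0.0106 0.0131 0.0143]
-0.03 102 y [-0.0113 -0.0017  0.0098] mid -0.0007 ztop [0.0103 0.0137 0.0144]
0 101 y [-0.0111 -0.0017  0.0101] mid -0.0005 ztop [0.0103 0.0133 0.0141]
0.03 107 y [-0.0109 -0.0016  0.0099] mid -0.0005 ztop [0.0109 0.0135 0.0144]
0.06 56 y [-0.0112 -0.0017  0.0111] mid -0.0001 ztop [0.0106 0.0134 0.0139]
scene 593 x hist end [0.07759711 0.07896086 0.07981977]
-0.09 103 y [-0.0052  0.0064  0.0122] mid 0.0035 ztop [0.0097 0.0127 0.0137]
-0.06 106 y [-0.0054  0.0066  0.0128] mid 0.0037 ztop [0.0098 0.0126 0.0136]
-0.03 106 y [-0.006   0.006   0.0119] mid 0.003 ztop [0.01   0.0128 0.0133]
0 106 y [-0.0056  0.0062  0.0124] mid 0.0034 ztop [0.0097 0.0124 0.0135]
0.03 103 y [-0.0056  0.0063  0.0118] mid 0.0031 ztop [0.0103 0.0127 0.0136]
0.06 53 y [-0.0043  0.007   0.0121] mid 0.0039 ztop [0.0095 0.0131 0.0138]
```

The bar is parallel to the groove, with y constant along its length to about 0.5 mm. Its top is 13–14 mm above the groove axis line, as a seated bar should be. The plain end is at +80 mm, so the centre is at -20 mm, which matches where the force landing happened. The arm is clear, so I'll hand in.

```bash
python3 -c "
from h import *
s=state(); print(s['time_s'],s['ft_force'],abs(s['dq']).max()); print(finish_job())"
```

```text
22.8 [-0.22290163 -0.06299573 -0.20405811] 0.04883321268245848
the job is handed in; nothing more can be done
None
```

I laid the bar in both V saddles with its tip downhill and fed it down until the tip landed on the stop. I then eased off, let go, withdrew and handed the job in at 22.8 s; no verdict was reported.

- **Landing:** the feed took about 3 N up to the landing. There the grip stopped dead at cradle x -22 mm while resistance rose to 11 N, below the 18 N the stop's clamp holds. I backed off to about 5 N before opening the fingers.
- **Last camera checks:** the bar is parallel to the groove and seated. The plain end is at cradle x +80 mm, so the centre is at about -20 mm and the tip about 24 mm inside the hood. That agrees with the landing to about 1 mm. The arm was clear, with no force on it.
- **What disagreed or failed:**
  - The first grasp closed on nothing, because the real fingertips sit about 34 mm above the reported TCP. I measured this in the pictures and allowed for it, and the second grasp held.
  - The two cameras differ by about 2 mm sideways on where the rest lies.
  - The stop itself can't be seen. That the tip rests on it rests on the force rise, the dead stop and the bar's final position.

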